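# Take the ceramic test plate out of the bench clamp

## Task

Get the terracotta test plate out of the bench clamp: set aside the tin can that stands in front of the clamp's open end, upright on the bench, swing the hinged clamp bar well up, slide the plate out without knocking it into the can, and lay it flat, right side up, centred and lengthwise on the empty cork-topped drying stand; do not bang it down or let it fall to the bench. Then swing the clamp bar fully back down. Leave the other plate, jug, small can, core rings and tamper where they stand, and never tip the tin can over.

Things in the scene. Friction and masses are not known exactly. Their poses are not given: they have to be found in the camera images.
- clamp: Fixed grey bench clamp, base 150 (x) x 120 (y) x 12 mm. Origin: centre of its underside, on the bench. Plate channel along its y, y -50 to 50 mm, floor 40 mm high, 56 mm between side rails (rails' outside at x = +-42 mm). Bar hinge at x = +60 mm, 62 mm high, between cheeks 68 mm high; when down the bar lies across the channel towards -x.
- bar (a joint): Angle of the clamp bar, rad: 0 = down, level over the plate; 1.45 = stop, nearly upright. Stiff friction hinge (0.32 N m) along the clamp's y, stays where left; about 5 N at the grip moves it. Steel bar 20 mm wide, 12 mm thick; its rubber foot over the channel's middle, when down, reaches to 1.5 mm above the plate and blocks the plate's rib.
- bar_grip (a point): Centre of the red grip at the bar's free end, 34 mm long along the bar, 24 mm wide (along the clamp's y), 18 mm thick; 128 mm from the hinge axis, level with it (62 mm high) when the bar is down.
- bar_hinge (a point): Point on the hinge axis in the middle of the bar's width.
- plate: Loose terracotta-coloured ceramic plate, 52 (x) x 150 (y) x 8 mm, about 0.14 kg, lying in the clamp, lengthwise with the clamp's y axis. Origin: centre of its underside. At its +y end, inside the clamp, stands a raised rib 34 mm wide, 10 mm deep, 7 mm high on the upper side. Its -y end sticks out of the clamp by 45 to 65 mm.
- stand: The empty drying stand, fixed: a wooden rail with a cork top 34 (x) x 124 (y) mm, 40 mm high, on a foot 60 x 110 x 8 mm. Origin: centre of its underside on the bench; its y axis runs lengthwise. The plate overhangs it on all sides.
- stand_taken: A like stand that already carries a white plate. Same origin and axes.
- old_plate: White plate, same size and shape as the terracotta one, lying on the taken stand. Origin: centre of its underside. Leave alone.
- jug: White enamel jug, 100 mm wide, 166 mm high, with a blue handle out to 85 mm from its axis on its +y side. Origin: centre of its underside. Leave alone.
- can: Tin sample can, diameter 58 mm, 95 mm high, 0.3 kg, standing in the plate's way 115 to 130 mm beyond the clamp's open end. Origin: centre of its underside. To be set aside, upright on the bench.
- can2: Small tin can, diameter 60 mm, 70 mm high. Origin: centre of its underside. Leave alone.
- core_ring_a: Galvanised core ring (open tube) standing upright on the bench, outer diameter 76 mm, 50 mm high. Origin: centre of its underside. Leave alone.
- core_ring_b: Another such core ring, same size and origin. Leave alone.
- tamper: Steel ring tamper standing upright on its foot, diameter 68 mm, 190 mm high with wooden handle. Origin: centre of its underside. Leave alone.
- clamp_mouth (a point): Centre of the channel floor's open end (clamp y = -50 mm, 40 mm high). Rail lips overhang each plate edge by about 6 mm (underside 50.5, top 54.5 mm above the bench), so the plate cannot be lifted out: it leaves by sliding along the clamp's -y through this end, until its whole length has passed it.
- core_ring_c: A third such core ring, same size and origin. Leave alone.
Things that resemble listed ones, but are neither listed nor needed, are in the scene too. Leave any red look-alike of the plate alone.

How it is judged (in metres and radians):
On the way, in this order (a step that is already met when the one before it is completed fails the run):
1. the clamp bar is swung up past 1.0 rad while the plate is still in the clamp (value of joint bar above 1 rad and y of plate in the frame of clamp above -0.07 m), for 0.2 s.
2. with the bar still up, the plate is slid wholly clear of the clamp's open end (value of joint bar above 0.5 rad and y of plate in the frame of clamp below -0.125 m), for 0.1 s.
At the end, for the whole second after the job is handed in: Terracotta plate released, at rest, flat (0.08 rad), right side up on the empty stand: centre within 20 mm, length within 0.2 rad of the stand's. Clamp bar down (below 0.1 rad). Tin can at rest upright on the bench, over 40 mm from its old place (horizontal distance between plate and stand below 0.02 m and angle between the y axis of plate and the y axis of stand, either way round below 0.2 rad and angle between each of plate, can's own z axis and vertical below 0.08 rad and z of plate in the frame of stand between 0.036 and 0.045 m and linear speed of each of plate, can below 0.02 m/s and value of joint bar below 0.1 rad and height (world z) of can below 0.01 m and distance of can from where it was at the start of the episode above 0.04 m); the robot touches nothing.
It fails at once if the plate falls to the bench (its centre comes below 25 mm) (height (world z) of plate below 0.025 m).
It fails at once if the plate is dropped or banged onto the stand (still faster than 0.4 m/s within 15 mm above it) (horizontal distance between plate and stand below 0.06 m and z of plate in the frame of stand below 0.055 m and linear speed of plate above 0.4 m/s).
It fails at once if a bystander is moved by more than 20 mm (distance of any of old_plate, jug, can2, core_ring_a, core_ring_b, tamper, core_ring_c from where it was at the start of the episode above 0.02 m).
It fails at once if the plate knocks against the tin can (over 2 N) (contact force between plate and can above 2 N).
It fails at once if the tin can is tipped over (beyond 0.7 rad) (angle between can's own z axis and vertical above 0.7 rad).
It also fails if it takes over 70 s, if anything falls off the work surface, if the arm or the gripper's body presses on something with over 40 N, if the wrist force passes 120 N, or if a joint passes its speed limit or range.

## Robot

A 6-joint arm with a two-finger parallel gripper is mounted at the origin on the work surface. World frame = base frame: x ahead of the robot, y to its left, z up, the work surface at z = 0. Lengths are in mm, angles in rad, forces in N, time in s.
With the tool pointing down it reaches from about 375 to 900 mm from the base axis. Payload 3.1 kg.
Tool frame: the origin (TCP) lies at the very end of the fingers, on their centre line; the grasp point (between the pads) lies ctrl.grasp_offset behind it (ctrl.grasp_offset is the distance from the TCP to the grasp point, in mm); z points along the fingers, y is the direction in which the jaws open and shut (so a half turn about z gives the same grasp; the last joint's range is limited). The gripper opens to 85 mm and grips with 20 to 120 N. Pads are 22 mm wide; open, the fingers measure 114 mm over their backs; the gripper's body (76 mm by 85 mm) begins 54 mm behind the grasp point. The pads swing forward as they close: fully open they stand 13 mm farther back than shut.
Start: joints at [-1.431, 0.527, 1.433, -0, 1.181, -0.178], TCP at [195.321, -593.672, 191.41] pointing down, gripper open.
Joint ranges: [-3.08, 3.08], [-0.75, 2.2], [0.22, 2.44], [-1.43, 4.57], [0, 2.65], [-2.85, 2.85]. Speed limits (rad/s): [2.79, 2.79, 3.14, 3.14, 3.14, 3.14].

## Interface

Orientations are given as a rotation vector (axis times angle).
In Python, from cell import ctrl, imaging, job gives the robot as it stands.
- The arm moves only by the tool send_rows, never from a script. Its argument "rows" is a list of rows, each an object of numbers: "tx", "ty", "tz": the shift along the tool's x, y, z as a fraction of full scale; "ax", "ay", "az": the turn, a rotation vector about the tool's x, y, z as a fraction of full scale; "grip": the gripper's target within -1 to 1 (shut at 1, half-way at 0, fully open at -1). In form: [{"tx": .., "ty": .., "tz": .., "ax": .., "ay": .., "az": .., "grip": ..}, ...]. A call has 1 to 8 rows; each row shifts and turns the commanded pose from where the row before left it, along the tool's axes as they then stand; what a row does not reach is not made up. Full scale, the value 1, is 30 cm for a shift and pi rad for a turn. A row lasts 1/8 s, in which the tool goes at most 62.5 mm and 10.7 degrees, less where a joint would pass 70% of its speed; a pose out of reach is approached as far as the arm can. A call with a number of a shift or a turn outside -1 to 1 is refused whole. A call with a gripper value outside its range is refused whole. The fingers move at their own pace and stop on an object; "squeeze" is the grip in N (left out, the last holds). Time passes only in rows, so rows that do not move let the fingers close. It gives the time, the measured TCP pose, the force and the opening at its end, in the units of the state.
- ctrl.sense(): the state, without advancing time (a new reading comes with each control period).
- imaging.camera(name): name is "side" or "top"; returns the picture (384x512x3 uint8, red, green, blue); there is no depth.
- imaging.get_calibration(name): a dict with "vertical_fov" (degrees; the focal length in pixels is half the picture's height over the tangent of half this angle, whatever the lens; pixels are square), "cx", "cy" (the principal point, pixels), "origin" and "orientation" of the camera in the world. Camera axes: x right, y up, looking along -z (the intrinsics and any distortion apply to the point x, -y, -z); pixel columns grow to the right and rows downward; lengths in mm; the calibration is good to about 2 mm. A picture is of the moment at which its call begins. get_calibration takes no time and is no camera call.
- job.sign_off(): hands the job in, once; it reports no verdict.
The state is a dict: "t": time; "joint_pos": joint angles; "joint_vel": joint speeds; "joint_torque": joint torques, N m; "position": TCP position; "tool_rot": TCP orientation; "force": force on the tool from outside, world axes, zero at the start; "moment": the same for the moment, N m; "finger_gap": opening from 0.0 (shut) to 1.0 (fully open).
Only numpy, scipy, OpenCV 4.12 (cv2) and the standard library are available. Lean on these libraries where they do the work, as an engineer would, in place of code of your own. Each camera call takes 0.05 s, during which the arm holds its last target.

## Working session

There is one attempt and no reset: what is moved stays moved. The work goes in short steps, Python scripts to look and compute and a tool call to move; the robot and the scene stay as the last step left them, time stands still between calls to the robot, and variables do not carry over. Pictures are saved under pics/ and viewed, and the job is handed in when it is done.

Besides the shell and the picture viewer there is one more tool, called after ">>>" as name(argument=value, ...), one argument or row to a line, values as JSON. send_rows: Moves the arm, as the interface text tells. Shift numbers are shares of 30 cm and turn numbers shares of pi rad, none past 1 either way. Its arguments: {"type":"object","properties":{"rows":{"type":"array"},"squeeze":{"type":"number"}},"required":["rows"]}

```bash
ls; mkdir -p pics; python3 - <<'E'
from cell import ctrl,imaging,job
import cv2
print(ctrl.sense()); print(ctrl.grasp_offset)
for n in("side","top"):
    print(n,imaging.get_calibration(n)); cv2.imwrite(f"pics/{n}0.png",imaging.camera(n)[:,:,::-1])
E
```

```text
pics
{'t': 0.0, 'joint_pos': array([-1.43152880e+00,  5.28460347e-01,  1.43389502e+00, -3.41750500e-05,
        1.18138752e+00, -1.78519286e-01]), 'joint_vel': array([0.00077761, 0.00102608, 0.00051015, 0.00170061, 0.00082412,
       0.00071299]), 'joint_torque': array([-6.36922869e-04, -4.42353272e+01, -1.78022772e+01, -3.55334741e-04,
        8.43287475e-03, -2.09559389e-06]), 'position': array([ 195.18477031, -592.90408348,  190.43959623]), 'tool_rot': array([-3.09989137e+00, -4.96760446e-01, -1.66405436e-05]), 'force': array([ 0.40841411, -0.18464961, -0.71031125]), 'moment': array([ 0.03000595,  0.02101004, -0.07141481]), 'finger_gap': 1.0016444944044647}
18.700000000000003
side {'vertical_fov': 52.45683284735397, 'cx': 253.84474166788308, 'cy': 189.89371862963594, 'origin': array([ 43.62603375, 969.18511818, 672.3319007 ]), 'orientation': array([ 0.36675711, -1.24814071, -2.2478134 ])}
top {'vertical_fov': 48.0661165719295, 'cx': 258.09314430585425, 'cy': 192.31987504945388, 'origin': array([ 469.1393068 ,  152.23096974, 1219.74501352]), 'orientation': array([ 0.08226591, -0.04869435, -1.5413028 ])}
```

View pics/top0.png

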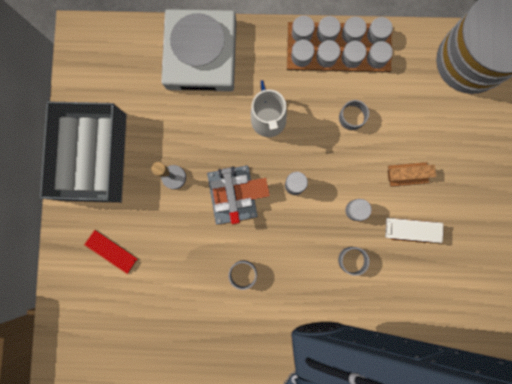

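View pics/side0.png

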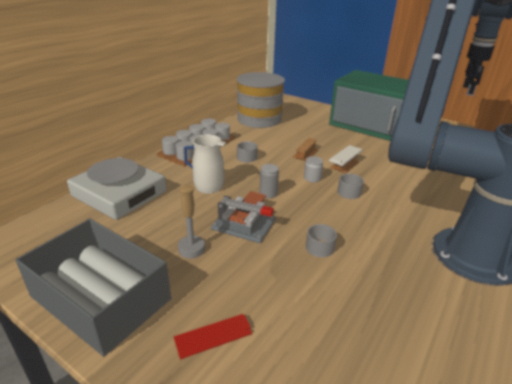

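```bash
cat > h.py <<'E'
import numpy as np,cv2
from cell import ctrl,imaging,job
from scipy.spatial.transform import Rotation as R
def cam(n):
    c=imaging.get_calibration(n); f=192/np.tan(np.radians(c['vertical_fov']/2))
    return c,f,R.from_rotvec(c['orientation']).as_matrix(),np.array(c['origin'])
def pix2w(n,u,v,z):
    c,f,M,o=cam(n); d=M@np.array([(u-c['cx'])/f,-(v-c['cy'])/f,-1]); return o+d*(z-o[2])/d[2]
def w2pix(n,p):
    c,f,M,o=cam(n); q=M.T@(np.array(p,float)-o); return np.array([c['cx']+f*q[0]/-q[2],c['cy']-f*q[1]/-q[2]])
def crop(img,u0,v0,w,h,s,name):
    im=cv2.resize(img[v0:v0+h,u0:u0+w,::-1],None,fx=s,fy=s,interpolation=cv2.INTER_CUBIC)
    step=10
    for u in range((u0+9)//10*10,u0+w,10):
        cv2.line(im,(int((u-u0)*s),0),(int((u-u0)*s),4 if u%50 else 12),(0,255,0),1)
        if u%20==0: cv2.putText(im,str(u),(int((u-u0)*s)+1,14),0,.35,(0,255,0),1)
    for v in range((v0+9)//10*10,v0+h,10):
        cv2.line(im,(0,int((v-v0)*s)),(4,int((v-v0)*s)),(0,255,0),1)
        if v%20==0: cv2.putText(im,str(v),(6,int((v-v0)*s)+4),0,.35,(0,255,0),1)
    cv2.imwrite('pics/'+name,im)
E
python3 - <<'E'
import cv2
from h import *
t=cv2.imread('pics/top0.png')[:,:,::-1];s=cv2.imread('pics/side0.png')[:,:,::-1]
crop(t,200,150,120,90,6.6,'t0a.png')
crop(t,330,140,120,90,6.6,'t0b.png')
crop(s,200,130,170,125,4.7,'s0a.png')
E
```

```text
(no output)
```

View pics/t0a.png

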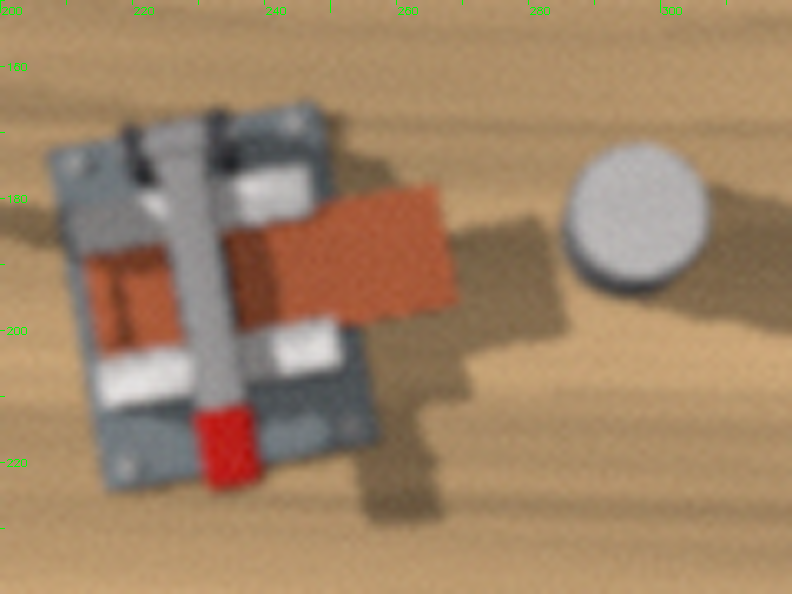

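View pics/t0b.png

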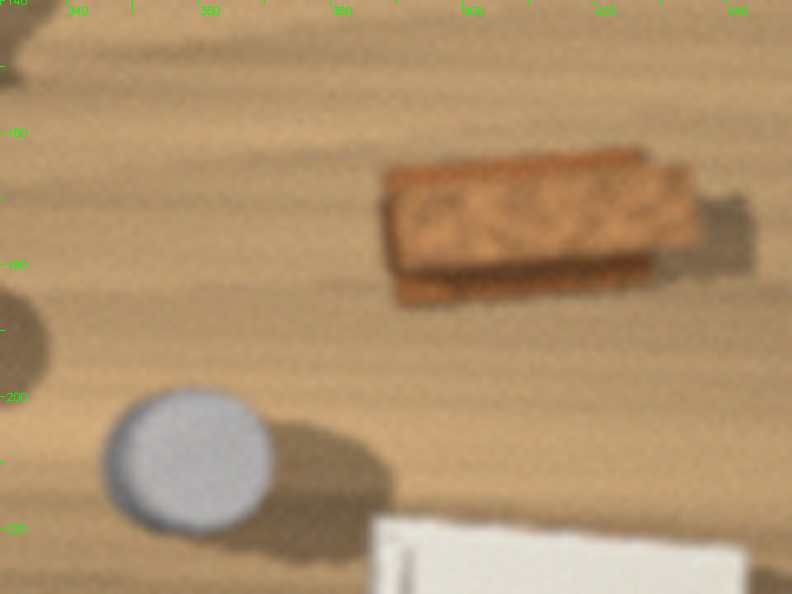

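View pics/s0a.png

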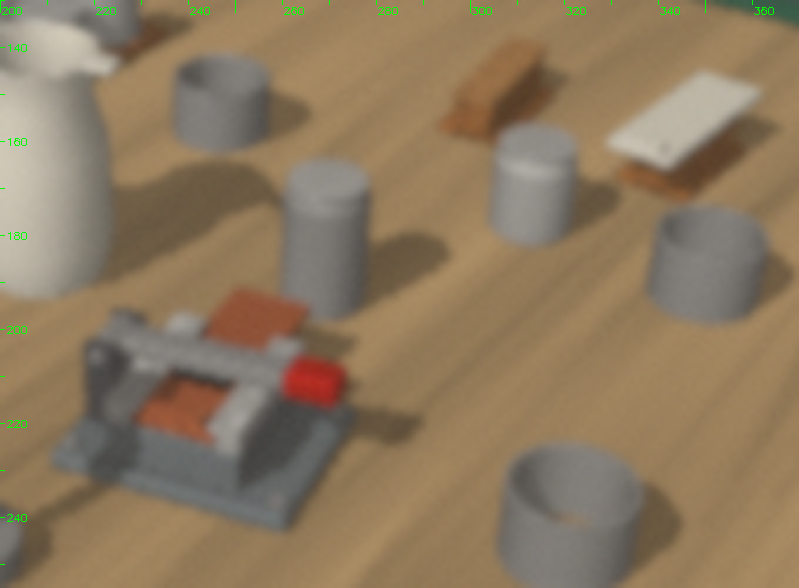

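```bash
python3 - <<'E'
from h import *
def A(px,py,u0=200,v0=150,s=6.6): return u0+px/s-.5+.5/s, v0+py/s-.5+.5/s
def P(px,py,z,**k): return pix2w('top',*A(px,py,**k),z)
np.set_printoptions(precision=1,suppress=True)
q=np.array([P(*c,12) for c in [(50,150),(315,102),(380,440),(107,490)]])
print(q, [np.linalg.norm(q[i]-q[i-1]) for i in range(4)])
print('clamp c',q.mean(0)); y=(q[0]-q[1])+(q[3]-q[2]); x=(q[0]-q[3])+(q[1]-q[2]); print('yaw from y',np.arctan2(-y[0],y[1]),'from x',np.arctan2(x[1],x[0]))
g=np.array([P(*c,71) for c in [(195,412),(250,404),(262,480),(210,489)]]); print('grip',g,g.mean(0))
pl=np.array([P(*c,48) for c in [(437,185),(458,303),(88,258),(103,357)]]);print('plate',pl,np.linalg.norm(pl[0]-pl[1]))
print('can top',P(637,212,95), P(637-71,212,95)-P(637+71,212,95))
k=dict(u0=330,v0=140)
st=np.array([P(*c,40,**k) for c in [(392,187),(688,165),(700,245),(400,268)]]);print('stand',st,st.mean(0),[np.linalg.norm(st[i]-st[i-1]) for i in range(4)])
y=(st[0]-st[1])+(st[3]-st[2]);print('yaw',np.arctan2(-y[0],y[1]))
print('can2',P(200,458,70,**k))
ft=np.array([P(*c,8,**k) for c in [(385,170),(640,150),(655,280),(402,305)]]);print('foot',ft,ft.mean(0))
print('taken',pix2w('top',415,231,48),'ringc',pix2w('top',353,261,50),'ringa',pix2w('top',244,275,50),'ringb',pix2w('top',353,115,50),'tamper',pix2w('top',175,177,10),'jug',pix2w('top',268,113,100))
for n in 'x': 
  # side checks
  i=lambda p:w2pix('side',p)
  cc=q.mean(0); print('side px grip',i(g.mean(0)),'can top',i(P(637,212,95)),'stand c',i(st.mean(0)), 'clampcorners',[i(z) for z in q])
E
```

```text
[[623.  325.6  12. ]
 [646.8 212.5  12. ]
 [502.8 180.3  12. ]
 [478.2 295.6  12. ]] [np.float64(147.84378499985615), np.float64(115.62543087132633), np.float64(147.55335377890677), np.float64(117.91340272826507)]
clamp c [562.7 253.5  12. ]
yaw from y 0.20838030200137783 from x 0.21194614374682974
grip [[510.3 254.1  71. ]
 [514.2 232.   71. ]
 [483.6 226.1  71. ]
 [479.4 247.   71. ]] [496.9 239.8  71. ]
plate [[608.1 158.9  48. ]
 [559.2 148.9  48. ]
 [573.7 302.9  48. ]
 [532.8 295.1  48. ]] 49.86485654105521
can top [593.9  78.9  95. ] [-1.5 56.3  0. ]
stand [[ 644.9 -178.4   40. ]
 [ 657.4 -300.6   40. ]
 [ 624.  -305.3   40. ]
 [ 611.1 -181.8   40. ]] [ 634.4 -241.5   40. ] [np.float64(33.99857936958412), np.float64(122.81167959589924), np.float64(33.68463827967029), np.float64(124.19630018998392)]
yaw 0.10294500866929335
can2 [528.3 -93.6  70. ]
foot [[ 656.9 -184.4    8. ]
 [ 668.4 -292.6    8. ]
 [ 612.7 -298.7    8. ]
 [ 599.1 -191.8    8. ]] [ 634.3 -241.8    8. ]
taken [ 474.3 -246.4   48. ] ringc [389.4 -80.8  50. ] ringa [343.2 210.1  50. ] ringb [787.9 -76.5  50. ] tamper [607.4 416.9  10. ] jug [774.3 157.6 100. ]
side px grip [266.7 208.7] can top [269.6 167.1] stand c [306.5 143.9] clampcorners [array([210.7, 224.7]), array([229.3, 203.4]), array([275.6, 215.3]), array([260.1, 239.2])]
```

```bash
cat >> h.py <<'E'
import json
def down(az): # tool y azimuth az, pointing down
    y=np.array([np.cos(az),np.sin(az),0]);z=np.array([0,0,-1.]);return np.c_[np.cross(y,z),y,z]
C0=np.array([562.7,253.5,0]);CY=.21
def cl(p): return C0+R.from_rotvec([0,0,CY]).apply(p)
def plan(wps,grip=-1,maxmm=50,maxrad=.17,dec=3):
    """wps: list of (pos(TCP),Rot matrix,[n])"""
    s=ctrl.sense();p=s['position'].copy();M=R.from_rotvec(s['tool_rot']).as_matrix();out=[]
    for w in wps:
        tp,tM=np.array(w[0],float),w[1]
        ang=np.linalg.norm(R.from_matrix(M.T@tM).as_rotvec())
        n=max(1,int(np.ceil(max(np.linalg.norm(tp-p)/maxmm,ang/maxrad))))
        if len(w)>2:n=max(n,w[2])
        p0,M0=p.copy(),M.copy();rv=R.from_matrix(M0.T@tM).as_rotvec()
        for i in range(1,n+1):
            gp=p0+(tp-p0)*i/n; gM=M0@R.from_rotvec(rv*i/n).as_matrix()
            d=np.round(M.T@(gp-p)/300,dec+1); a=np.round(R.from_matrix(M.T@gM).as_rotvec()/np.pi,dec+1)
            p=p+M@d*300; M=M@R.from_rotvec(a*np.pi).as_matrix()
            r={k:float(v) for k,v in zip(("tx","ty","tz","ax","ay","az"),[*d,*a]) if abs(v)>1e-6}; r["grip"]=grip; out.append(r)
    for i in range(0,len(out),8): print(json.dumps(out[i:i+8]))
    print(len(out),'end',p.round(1))
def st():
    s=ctrl.sense();M=R.from_rotvec(s['tool_rot']).as_matrix();print('t',round(s['t'],2),'pos',s['position'].round(1),'F',s['force'].round(1),'gap',round(s['finger_gap'],3),'q',s['joint_pos'].round(2),'y',M[:,1].round(3),'z',M[:,2].round(3))
E
python3 - <<'E'
from h import *
plan([((594,79,190),down(.21))],maxmm=56,maxrad=.17)
E
```

```text
[{"tx": 0.1402, "ty": -0.1223, "tz": 0.0004, "az": -0.0333, "grip": -1}, {"tx": 0.1522, "ty": -0.107, "tz": 0.0004, "ax": -0.0001, "ay": -0.0001, "az": -0.0332, "grip": -1}, {"tx": 0.1625, "ty": -0.0906, "tz": 0.0004, "az": -0.0333, "grip": -1}, {"tx": 0.1711, "ty": -0.0731, "tz": 0.0003, "ay": -0.0001, "az": -0.0333, "grip": -1}, {"tx": 0.1777, "ty": -0.0549, "tz": 0.0003, "ax": -0.0001, "az": -0.0332, "grip": -1}, {"tx": 0.1826, "ty": -0.036, "tz": 0.0002, "az": -0.0333, "grip": -1}, {"tx": 0.1852, "ty": -0.0168, "tz": 0.0003, "ay": -0.0001, "az": -0.0332, "grip": -1}, {"tx": 0.1861, "ty": 0.0026, "tz": 0.0002, "az": -0.0333, "grip": -1}]
[{"tx": 0.1847, "ty": 0.022, "tz": 0.0002, "ax": -0.0001, "az": -0.0333, "grip": -1}, {"tx": 0.1814, "ty": 0.0412, "tz": 0.0002, "ay": -0.0001, "az": -0.0332, "grip": -1}, {"tx": 0.1762, "ty": 0.0598, "tz": 0.0002, "az": -0.0333, "grip": -1}, {"tx": 0.1689, "ty": 0.078, "tz": 0.0001, "ax": -0.0001, "ay": -0.0001, "az": -0.0333, "grip": -1}, {"tx": 0.1599, "ty": 0.0951, "tz": 0.0002, "az": -0.0332, "grip": -1}, {"tx": 0.1491, "ty": 0.1113, "tz": 0.0001, "az": -0.0333, "grip": -1}]
14 end [594.  79. 190.]
```

>>> send_rows(
  rows=[
    {"tx": 0.14,"ty": -0.122,"az": -0.033,"grip": -1},
    {"tx": 0.152,"ty": -0.107,"az": -0.033,"grip": -1},
    {"tx": 0.162,"ty": -0.091,"az": -0.033,"grip": -1},
    {"tx": 0.171,"ty": -0.073,"az": -0.033,"grip": -1},
    {"tx": 0.178,"ty": -0.055,"az": -0.033,"grip": -1},
    {"tx": 0.183,"ty": -0.036,"az": -0.033,"grip": -1},
    {"tx": 0.185,"ty": -0.017,"az": -0.033,"grip": -1},
    {"tx": 0.186,"ty": 0.003,"az": -0.033,"grip": -1},
  ],
  squeeze=40,
)

```text
invalid input
```

>>> send_rows(
  rows=[
    {"tx": 0.185,"ty": 0.022,"az": -0.033,"grip": -1},
    {"tx": 0.181,"ty": 0.041,"az": -0.033,"grip": -1},
    {"tx": 0.176,"ty": 0.06,"az": -0.033,"grip": -1},
    {"tx": 0.169,"ty": 0.078,"az": -0.033,"grip": -1},
    {"tx": 0.16,"ty": 0.095,"az": -0.033,"grip": -1},
    {"tx": 0.149,"ty": 0.111,"az": -0.033,"grip": -1},
    {"grip": -1},
    {"grip": -1},
  ],
)

```text
invalid input
```

```bash
python3 - <<'E'
from h import *
st(); plan([((594,79,55),down(.21))],maxmm=35)
E
```

```text
t 0.1 pos [ 195.2 -593.   190.5] F [0.5 1.3 0.7] gap 0.994 q [-1.43  0.53  1.43 -0.    1.18 -0.18] y [ 0.312 -0.95  -0.002] z [-0.     0.002 -1.   ]
[{"tx": 0.0853, "ty": -0.0744, "tz": 0.0198, "az": -0.0202, "grip": -1}, {"tx": 0.0899, "ty": -0.0689, "tz": 0.0198, "az": -0.0203, "grip": -1}, {"tx": 0.0941, "ty": -0.0629, "tz": 0.0199, "ax": -0.0001, "ay": -0.0001, "az": -0.0202, "grip": -1}, {"tx": 0.0979, "ty": -0.0569, "tz": 0.0197, "az": -0.0203, "grip": -1}, {"tx": 0.1013, "ty": -0.0506, "tz": 0.0198, "az": -0.0202, "grip": -1}, {"tx": 0.1043, "ty": -0.044, "tz": 0.0198, "az": -0.0203, "grip": -1}, {"tx": 0.1069, "ty": -0.0373, "tz": 0.0197, "ay": -0.0001, "az": -0.0202, "grip": -1}, {"tx": 0.1091, "ty": -0.0304, "tz": 0.0198, "az": -0.0203, "grip": -1}]
[{"tx": 0.1108, "ty": -0.0234, "tz": 0.0197, "ax": -0.0001, "az": -0.0202, "grip": -1}, {"tx": 0.112, "ty": -0.0164, "tz": 0.0197, "az": -0.0203, "grip": -1}, {"tx": 0.1129, "ty": -0.0091, "tz": 0.0197, "ay": -0.0001, "az": -0.0202, "grip": -1}, {"tx": 0.1132, "ty": -0.002, "tz": 0.0197, "az": -0.0203, "grip": -1}, {"tx": 0.1131, "ty": 0.0052, "tz": 0.0197, "az": -0.0202, "grip": -1}, {"tx": 0.1126, "ty": 0.0124, "tz": 0.0197, "ax": -0.0001, "az": -0.0203, "grip": -1}, {"tx": 0.1115, "ty": 0.0195, "tz": 0.0197, "az": -0.0202, "grip": -1}, {"tx": 0.1101, "ty": 0.0266, "tz": 0.0197, "ay": -0.0001, "az": -0.0203, "grip": -1}]
[{"tx": 0.1081, "ty": 0.0335, "tz": 0.0197, "az": -0.0202, "grip": -1}, {"tx": 0.1059, "ty": 0.0403, "tz": 0.0196, "az": -0.0202, "grip": -1}, {"tx": 0.103, "ty": 0.047, "tz": 0.0197, "az": -0.0203, "grip": -1}, {"tx": 0.0999, "ty": 0.0534, "tz": 0.0197, "ax": -0.0001, "ay": -0.0001, "az": -0.0202, "grip": -1}, {"tx": 0.0962, "ty": 0.0596, "tz": 0.0196, "az": -0.0203, "grip": -1}, {"tx": 0.0923, "ty": 0.0657, "tz": 0.0197, "az": -0.0202, "grip": -1}, {"tx": 0.0879, "ty": 0.0713, "tz": 0.0196, "az": -0.0203, "grip": -1}]
23 end [594.  79.  55.]
```

>>> send_rows(
  rows=[
    {"tx": 0.14,"ty": -0.122,"tz": 0,"ax": 0,"ay": 0,"az": -0.033,"grip": -1},
    {"tx": 0.152,"ty": -0.107,"tz": 0,"ax": 0,"ay": 0,"az": -0.033,"grip": -1},
    {"tx": 0.162,"ty": -0.091,"tz": 0,"ax": 0,"ay": 0,"az": -0.033,"grip": -1},
    {"tx": 0.171,"ty": -0.073,"tz": 0,"ax": 0,"ay": 0,"az": -0.033,"grip": -1},
    {"tx": 0.178,"ty": -0.055,"tz": 0,"ax": 0,"ay": 0,"az": -0.033,"grip": -1},
    {"tx": 0.183,"ty": -0.036,"tz": 0,"ax": 0,"ay": 0,"az": -0.033,"grip": -1},
    {"tx": 0.185,"ty": -0.017,"tz": 0,"ax": 0,"ay": 0,"az": -0.033,"grip": -1},
    {"tx": 0.186,"ty": 0.003,"tz": 0,"ax": 0,"ay": 0,"az": -0.033,"grip": -1},
  ],
  squeeze=40,
)

```text
t: 1.1
position: [424.8, -208.7, 191.3]
tool_rot: [-2.636, -1.709, 0.0]
force: [0.8, -0.2, 0.2]
finger_gap: 0.998
```

>>> send_rows(
  rows=[
    {"tx": 0.185,"ty": 0.022,"tz": 0,"ax": 0,"ay": 0,"az": -0.033,"grip": -1},
    {"tx": 0.181,"ty": 0.041,"tz": 0,"ax": 0,"ay": 0,"az": -0.033,"grip": -1},
    {"tx": 0.176,"ty": 0.06,"tz": 0,"ax": 0,"ay": 0,"az": -0.033,"grip": -1},
    {"tx": 0.169,"ty": 0.078,"tz": 0,"ax": 0,"ay": 0,"az": -0.033,"grip": -1},
    {"tx": 0.16,"ty": 0.095,"tz": 0,"ax": 0,"ay": 0,"az": -0.033,"grip": -1},
    {"tx": 0.149,"ty": 0.111,"tz": 0,"ax": 0,"ay": 0,"az": -0.033,"grip": -1},
    {"tx": 0,"ty": 0,"tz": 0,"ax": 0,"ay": 0,"az": 0,"grip": -1},
  ],
)

```text
t: 1.98
position: [598.7, 79.4, 190.8]
tool_rot: [1.984, 2.436, 0.002]
force: [-0.4, -0.9, -0.7]
finger_gap: 1.0
```

```bash
sed -i 's/ if abs(v)>1e-6}/}/' h.py; python3 - <<'E'
from h import *
st(); plan([((594,79,55),down(.21))],maxmm=35)
E
```

```text
t 1.98 pos [598.7  79.4 190.8] F [-0.4 -0.9 -0.7] gap 1.0 q [-0.05  0.5   1.49  0.    1.15 -0.26] y [0.979 0.202 0.001] z [ 0.001  0.001 -1.   ]
[{"tx": 0.0004, "ty": -0.004, "tz": 0.1132, "ax": 0.0001, "ay": -0.0, "az": -0.0005, "grip": -1}, {"tx": 0.0004, "ty": -0.0041, "tz": 0.1132, "ax": 0.0, "ay": -0.0001, "az": -0.0005, "grip": -1}, {"tx": 0.0004, "ty": -0.004, "tz": 0.1132, "ax": 0.0001, "ay": -0.0, "az": -0.0005, "grip": -1}, {"tx": 0.0004, "ty": -0.0039, "tz": 0.1131, "ax": 0.0001, "ay": -0.0001, "az": -0.0005, "grip": -1}]
4 end [594.  79.  55.]
```

>>> send_rows(
  rows=[
    {"tx": 0,"ty": -0.004,"tz": 0.113,"ax": 0,"ay": 0,"az": 0,"grip": -1},
    {"tx": 0,"ty": -0.004,"tz": 0.113,"ax": 0,"ay": 0,"az": 0,"grip": -1},
    {"tx": 0,"ty": -0.004,"tz": 0.113,"ax": 0,"ay": 0,"az": 0,"grip": -1},
    {"tx": 0,"ty": -0.004,"tz": 0.113,"ax": 0,"ay": 0,"az": 0,"grip": -1},
    {"tx": 0,"ty": 0,"tz": 0,"ax": 0,"ay": 0,"az": 0,"grip": 0.2},
    {"tx": 0,"ty": 0,"tz": 0,"ax": 0,"ay": 0,"az": 0,"grip": 0.5},
    {"tx": 0,"ty": 0,"tz": 0,"ax": 0,"ay": 0,"az": 0,"grip": 0.5},
    {"tx": 0,"ty": 0,"tz": 0,"ax": 0,"ay": 0,"az": 0,"grip": 0.5},
  ],
  squeeze=40,
)

```text
t: 2.98
position: [593.7, 75.0, 57.2]
tool_rot: [1.989, 2.429, 0.002]
force: [0.2, 0.1, -0.3]
finger_gap: 0.247
```

```bash
python3 - <<'E'
from h import *
st(); 
im=imaging.camera('side');crop(im,180,50,200,150,4,'s1.png')
s=ctrl.sense()['position']
plan([(s+[0,0,25],down(.21)),((460,50,s[2]+25),down(.21)),((460,50,s[2]+1),down(.21))],maxmm=35,grip=.5)
E
```

```text
t 2.98 pos [593.7  75.   57.2] F [ 0.2  0.1 -0.3] gap 0.247 q [-0.06  0.67  1.61 -0.    0.86 -0.26] y [0.98  0.197 0.002] z [ 0.003 -0.    -1.   ]
[{"tx": -0.0, "ty": 0.0002, "tz": -0.0833, "ax": 0.0006, "ay": 0.0002, "az": -0.0037, "grip": 0.5}, {"tx": 0.0028, "ty": -0.1131, "tz": -0.0, "ax": 0.0, "ay": -0.0, "az": 0.0, "grip": 0.5}, {"tx": 0.0028, "ty": -0.1132, "tz": -0.0, "ax": 0.0, "ay": -0.0, "az": 0.0, "grip": 0.5}, {"tx": 0.0028, "ty": -0.1131, "tz": -0.0001, "ax": 0.0, "ay": -0.0, "az": 0.0, "grip": 0.5}, {"tx": 0.0028, "ty": -0.1131, "tz": 0.0, "ax": 0.0, "ay": -0.0, "az": 0.0, "grip": 0.5}, {"tx": 0.0, "ty": -0.0, "tz": 0.08, "ax": 0.0, "ay": -0.0, "az": 0.0, "grip": 0.5}]
6 end [460.   50.   57.9]
```

View pics/s1.png

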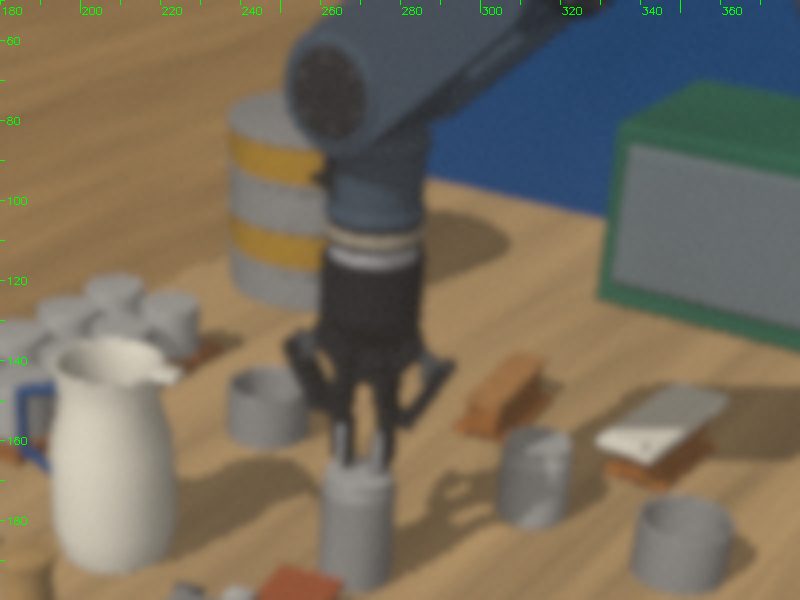

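```bash
python3 - <<'E'
from h import *
st(); p=ctrl.sense()['position']; print(w2pix('side',p),w2pix('side',p+[0,0,20]),w2pix('top',p), w2pix('side',[594,79,95]),w2pix('side',[594,79,0]))
im=imaging.camera('top');crop(im,200,110,200,150,4,'t1.png')
E
```

```text
t 3.02 pos [593.5  75.   56.9] F [0.7 0.4 0.6] gap 0.252 q [-0.06  0.67  1.61 -0.    0.86 -0.26] y [0.98  0.197 0.002] z [ 0.002 -0.    -1.   ]
[269.82950185 177.38148913] [270.11472726 171.80305372] [296.59350155 183.4045853 ] [269.51703719 167.13156094] [268.21703221 193.22534609]
```

View pics/t1.png

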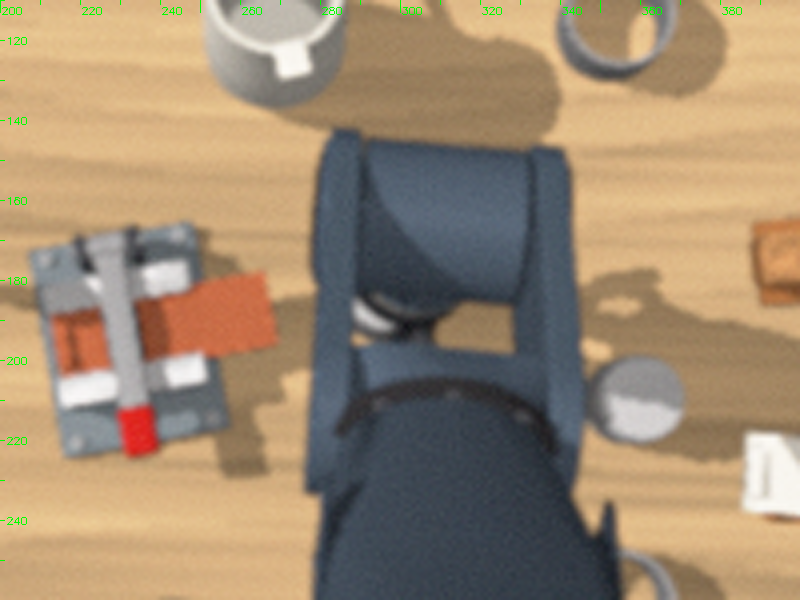

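```bash
python3 - <<'E'
from h import *
for z in (57,95,130,160,200,230,260): print(z,w2pix('side',[593.5,75,z]).round(1))
for y in (75,45,30,15): print(y,w2pix('side',[593.5,y,57]).round(1))
im=imaging.camera('side');crop(im,230,130,80,75,8,'s2.png')
print(pix2w('top',293,188.7,230))
E
```

```text
57 [269.8 177.4]
95 [270.4 166.7]
130 [270.9 156.5]
160 [271.3 147.5]
200 [272.  135.2]
230 [272.5 125.6]
260 [273.  115.7]
75 [269.8 177.4]
45 [275.  173.5]
30 [277.5 171.7]
15 [280.  169.8]
[562.46540477  94.4936524  230.        ]
```

View pics/s2.png

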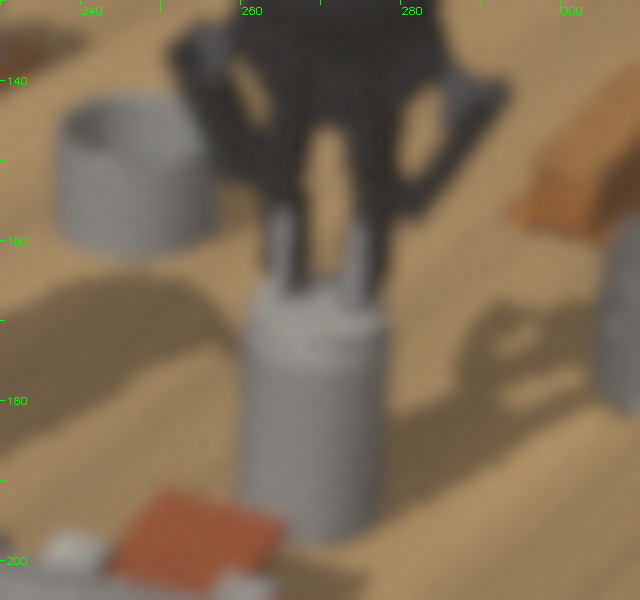

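```bash
python3 - <<'E'
from h import *
for z in (150,170,190,210,230,250): print(z,w2pix('side',[195.2,-593,z]).round(1))
t=cv2.imread('pics/side0.png')[:,:,::-1]
crop(t,412,0,100,110,5.4,'s0g.png')
E
```

```text
150 [459.5 115.8]
170 [461.2 110.6]
190 [462.9 105.4]
210 [464.6 100.1]
230 [466.3  94.7]
250 [468.1  89.2]
```

View pics/s0g.png

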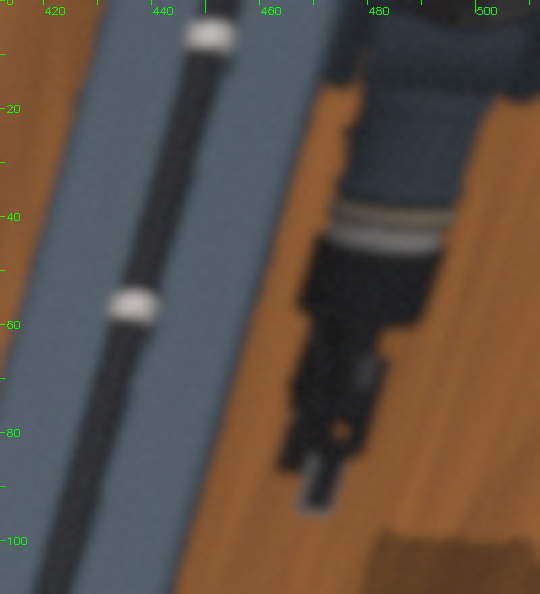

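>>> send_rows(
  rows=[
    {"tx": 0,"ty": 0,"tz": 0,"ax": 0,"ay": 0,"az": 0,"grip": -1},
    {"tx": 0,"ty": 0,"tz": 0,"ax": 0,"ay": 0,"az": 0,"grip": -1},
    {"tx": 0,"ty": 0,"tz": 0,"ax": 0,"ay": 0,"az": 0,"grip": -1},
    {"tx": 0,"ty": 0,"tz": 0,"ax": 0,"ay": 0,"az": 0,"grip": -1},
  ],
)

```text
t: 3.62
position: [592.7, 75.1, 55.7]
tool_rot: [-1.99, -2.43, 0.0]
force: [-0.2, 0.8, 0.2]
finger_gap: 0.996
```

```bash
python3 - <<'E'
from h import *
st()
im=imaging.camera('side');crop(im,230,130,80,75,8,'s3.png')
E
```

```text
t 3.62 pos [592.7  75.1  55.7] F [-0.2  0.8  0.2] gap 0.996 q [-0.06  0.67  1.61 -0.    0.86 -0.26] y [ 0.98   0.197 -0.   ] z [-0. -0. -1.]
```

View pics/s3.png

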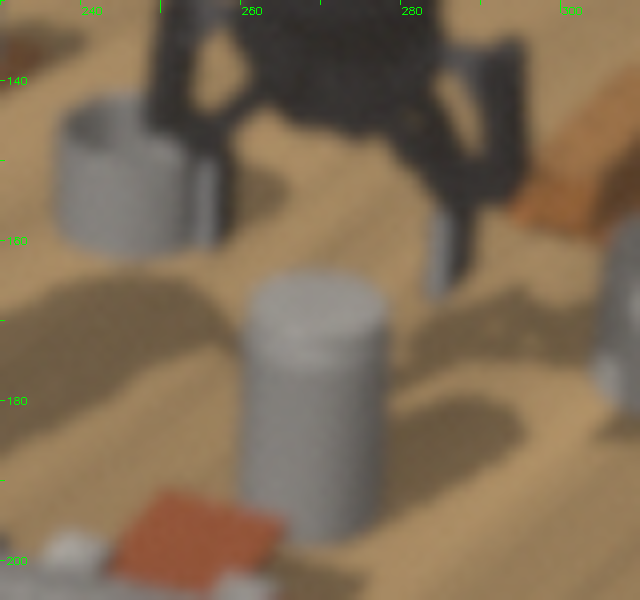

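>>> send_rows(
  rows=[
    {"tx": 0,"ty": 0,"tz": 0.04,"ax": 0,"ay": 0,"az": 0,"grip": -1},
    {"tx": 0,"ty": 0,"tz": 0.04,"ax": 0,"ay": 0,"az": 0,"grip": -1},
    {"tx": 0,"ty": 0,"tz": 0.04,"ax": 0,"ay": 0,"az": 0,"grip": -1},
    {"tx": 0,"ty": 0,"tz": 0,"ax": 0,"ay": 0,"az": 0,"grip": -1},
  ],
)

```text
t: 4.18
position: [591.5, 75.1, 18.1]
tool_rot: [-1.989, -2.428, 0.003]
force: [0.9, -0.6, 0.1]
finger_gap: 1.001
```

```bash
python3 - <<'E'
from h import *
st()
im=imaging.camera('side');crop(im,230,130,80,75,8,'s4.png')
E
```

```text
t 4.17 pos [591.5  75.1  18.1] F [ 0.9 -0.6  0.1] gap 1.001 q [-0.06  0.73  1.63 -0.    0.79 -0.26] y [ 0.98   0.197 -0.003] z [-0.003  0.    -1.   ]
```

View pics/s4.png

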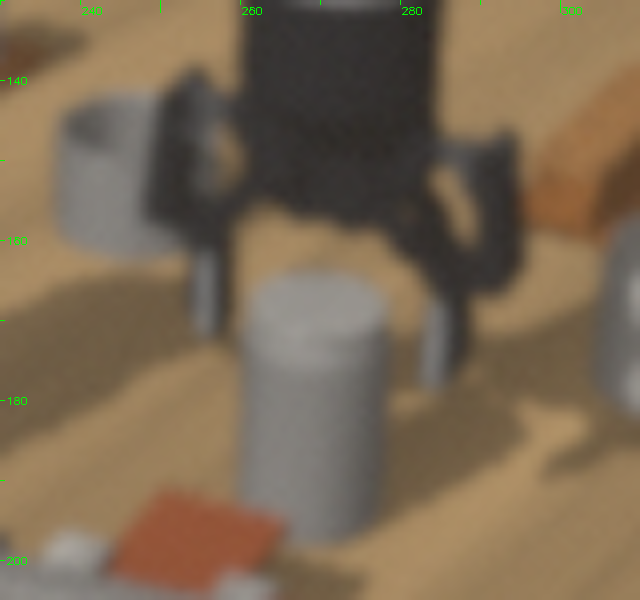

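>>> send_rows(
  rows=[
    {"tx": 0,"ty": 0,"tz": 0,"ax": 0,"ay": 0,"az": 0,"grip": 0},
    {"tx": 0,"ty": 0,"tz": 0,"ax": 0,"ay": 0,"az": 0,"grip": 0.3},
    {"tx": 0,"ty": 0,"tz": 0,"ax": 0,"ay": 0,"az": 0,"grip": 0.3},
    {"tx": 0,"ty": 0,"tz": 0,"ax": 0,"ay": 0,"az": 0,"grip": 0.3},
  ],
  squeeze=30,
)

```text
t: 4.72
position: [593.6, 75.0, 20.6]
tool_rot: [1.99, 2.429, 0.002]
force: [0.0, 0.2, 4.9]
finger_gap: 0.669
```

```bash
python3 - <<'E'
from h import *
st()
im=imaging.camera('side');crop(im,230,130,80,75,8,'s5.png')
E
```

```text
t 4.72 pos [593.6  75.   20.6] F [0.  0.2 4.9] gap 0.669 q [-0.06  0.72  1.63  0.    0.79 -0.26] y [0.98  0.197 0.002] z [ 0.002 -0.    -1.   ]
```

View pics/s5.png

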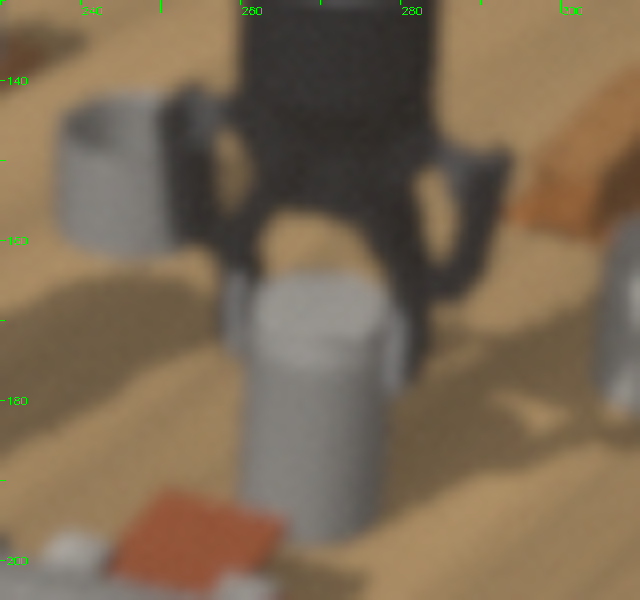

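>>> send_rows(
  rows=[
    {"tx": 0,"ty": 0,"tz": -0.03,"ax": 0,"ay": 0,"az": 0,"grip": 0.3},
    {"tx": 0,"ty": 0,"tz": -0.04,"ax": 0,"ay": 0,"az": 0,"grip": 0.3},
    {"tx": 0.003,"ty": -0.09,"tz": 0,"ax": 0,"ay": 0,"az": 0,"grip": 0.3},
    {"tx": 0.003,"ty": -0.12,"tz": 0,"ax": 0,"ay": 0,"az": 0,"grip": 0.3},
    {"tx": 0.003,"ty": -0.12,"tz": 0,"ax": 0,"ay": 0,"az": 0,"grip": 0.3},
    {"tx": 0.003,"ty": -0.1,"tz": 0,"ax": 0,"ay": 0,"az": 0,"grip": 0.3},
    {"tx": 0,"ty": -0.03,"tz": 0,"ax": 0,"ay": 0,"az": 0,"grip": 0.3},
    {"tx": 0,"ty": 0,"tz": 0,"ax": 0,"ay": 0,"az": 0,"grip": 0.3},
  ],
)

```text
t: 5.78
position: [457.7, 51.2, 41.2]
tool_rot: [1.99, 2.429, 0.002]
force: [-0.1, 0.5, -2.5]
finger_gap: 0.666
```

```bash
python3 - <<'E'
from h import *
st()
im=imaging.camera('side');crop(im,230,110,100,100,6,'s6.png')
im=imaging.camera('top');crop(im,200,130,200,150,4,'t6.png')
E
```

```text
t 5.78 pos [457.7  51.2  41.2] F [-0.1  0.5 -2.5] gap 0.666 q [-0.13  0.58  1.97  0.    0.59 -0.33] y [0.98  0.197 0.002] z [ 0.002 -0.    -1.   ]
```

View pics/s6.png

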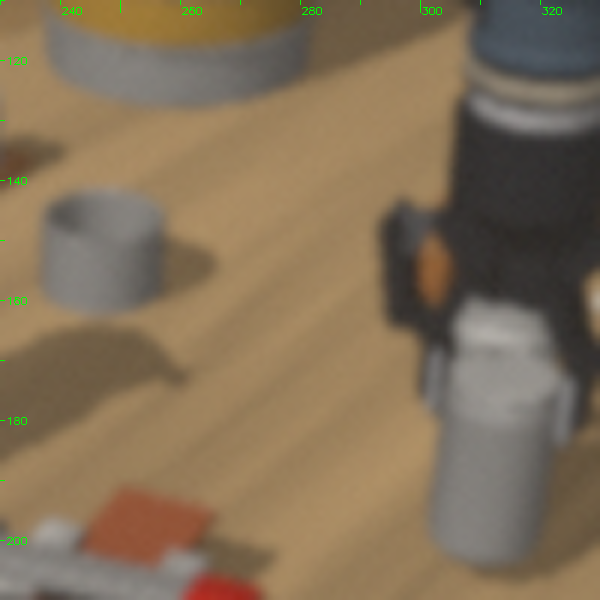

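View pics/t6.png

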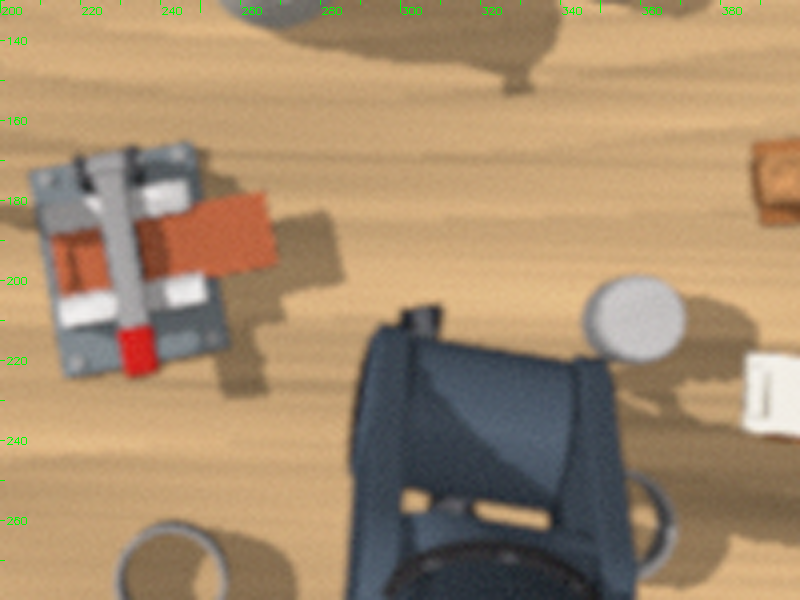

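>>> send_rows(
  rows=[
    {"tx": 0,"ty": 0,"tz": 0.03,"ax": 0,"ay": 0,"az": 0,"grip": 0.3},
    {"tx": 0,"ty": 0,"tz": 0.022,"ax": 0,"ay": 0,"az": 0,"grip": 0.3},
    {"tx": 0,"ty": 0,"tz": 0.01,"ax": 0,"ay": 0,"az": 0,"grip": 0.3},
    {"tx": 0,"ty": 0,"tz": 0,"ax": 0,"ay": 0,"az": 0,"grip": 0.3},
  ],
)

```text
t: 6.38
position: [456.5, 51.4, 21.7]
tool_rot: [-1.99, -2.43, 0.001]
force: [0.2, -0.3, -4.0]
finger_gap: 0.665
```

>>> send_rows(
  rows=[
    {"tx": 0,"ty": 0,"tz": 0.004,"ax": 0,"ay": 0,"az": 0,"grip": 0.3},
    {"tx": 0,"ty": 0,"tz": 0.004,"ax": 0,"ay": 0,"az": 0,"grip": 0.3},
    {"tx": 0,"ty": 0,"tz": 0,"ax": 0,"ay": 0,"az": 0,"grip": 0.3},
  ],
)

```text
t: 6.75
position: [457.0, 51.3, 20.6]
tool_rot: [1.99, 2.43, 0.001]
force: [0.1, 0.2, 4.5]
finger_gap: 0.666
```

>>> send_rows(
  rows=[
    {"tx": 0,"ty": 0,"tz": 0,"ax": 0,"ay": 0,"az": 0,"grip": -1},
    {"tx": 0,"ty": 0,"tz": 0,"ax": 0,"ay": 0,"az": 0,"grip": -1},
    {"tx": 0,"ty": 0,"tz": 0,"ax": 0,"ay": 0,"az": 0,"grip": -1},
    {"tx": 0,"ty": 0,"tz": -0.1,"ax": 0,"ay": 0,"az": 0,"grip": -1},
    {"tx": 0,"ty": 0,"tz": -0.15,"ax": 0,"ay": 0,"az": 0,"grip": -1},
    {"tx": 0,"ty": 0,"tz": -0.15,"ax": 0,"ay": 0,"az": 0,"grip": -1},
    {"tx": 0,"ty": 0,"tz": -0.05,"ax": 0,"ay": 0,"az": 0,"grip": -1},
    {"tx": 0,"ty": 0,"tz": 0,"ax": 0,"ay": 0,"az": 0,"grip": -1},
  ],
)

```text
t: 7.75
position: [457.6, 51.3, 156.0]
tool_rot: [1.989, 2.428, 0.003]
force: [-0.8, -0.1, 0.2]
finger_gap: 0.998
```

```bash
python3 - <<'E'
from h import *
st()
s=ctrl.sense()
D=[([-1.431,.527,1.433,1.181],[195.3,-593.7,191.4]),([-.05,.5,1.49,1.15],[598.7,79.4,190.8]),([-.06,.67,1.61,.86],[593.7,75,57.2]),([-.06,.725,1.63,.79],[592.5,75,19.3]),([-.13,.58,1.97,.59],[457.7,51.2,41.2])]
q=s['joint_pos'];D.append((q[[0,1,2,4]],s['position']))
A=[];b=[]
for q,p in D:
    r=np.sqrt(p[0]**2+p[1]**2-110**2) 
    A.append([np.sin(q[1]),np.sin(q[1]+q[2]),0]);b.append(r)
    A.append([np.cos(q[1]),np.cos(q[1]+q[2]),1]);b.append(p[2])
x,res,_,_=np.linalg.lstsq(np.array(A),np.array(b),rcond=None);print(x,(np.array(A)@x-b).round(1))
im=imaging.camera('side');crop(im,230,90,110,120,5,'s7.png')
E
```

```text
t 7.75 pos [457.6  51.3 156. ] F [-0.8 -0.1  0.2] gap 0.998 q [-0.13  0.36  1.87  0.    0.9  -0.33] y [0.98  0.197 0.003] z [ 0.003 -0.    -1.   ]
[484.42725965 376.00644122 -73.02461823] [-23.7  11.6 -18.1   8.3  -2.1   4.6   0.4   4.7  27.9 -21.1  20.1  -8.1]
```

View pics/s7.png

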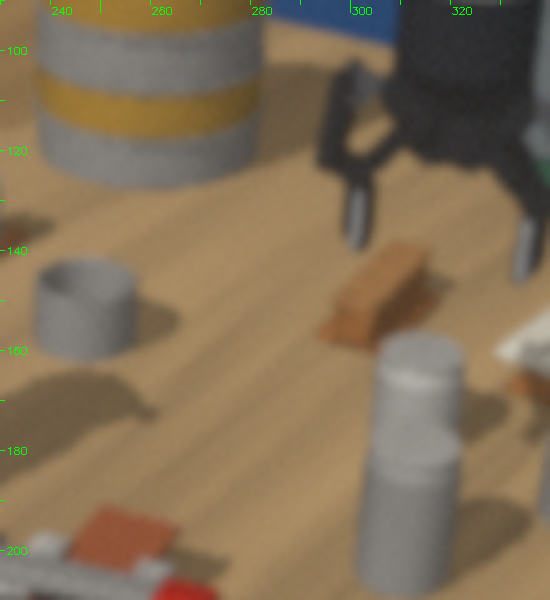

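```bash
python3 - <<'E'
from h import *
s=ctrl.sense()
D=[([-1.431,.527,1.433,1.181],[195.3,-593.7,191.4]),([-.05,.5,1.49,1.15],[598.7,79.4,190.8]),([-.06,.67,1.61,.86],[593.7,75,57.2]),([-.06,.725,1.63,.79],[592.5,75,19.3]),([-.13,.58,1.97,.59],[457.7,51.2,41.2])]
q=s['joint_pos'];D.append((q[[0,1,2,4]],s['position']))
A=[];b=[]
for q,p in D:
    r=p[0]*np.cos(q[0])+p[1]*np.sin(q[0]); print('lat',-p[0]*np.sin(q[0])+p[1]*np.cos(q[0]),r)
    a,c=q[1],q[1]+q[2]
    A.append([np.sin(a),np.cos(a),np.sin(c),np.cos(c),1,0]);b.append(r)
    A.append([np.cos(a),-np.sin(a),np.cos(c),-np.sin(c),0,1]);b.append(p[2])
x,res,_,_=np.linalg.lstsq(np.array(A),np.array(b),rcond=None);print(x,(np.array(A)@x-b).round(1))
for d in (0,13,30,40,50,60,70): print(d,w2pix('side',s['position']+[0,0,d]))
y=np.array([.98,.197,0])*42.5
for d in (40,48,56): print(w2pix('side',s['position']+[0,0,d]+y),w2pix('side',s['position']+[0,0,d]-y))
E
```

```text
lat 110.66772295393021 615.1214799502552
lat 109.22329931771544 593.9834348583745
lat 110.46567114198658 588.1343600735725
lat 110.39371433421124 586.9365194256501
lat 110.10151603523148 447.20061065113015
lat 111.009839660104 445.9583568998141
[588.67427689   2.16162428 390.99577589 113.67180548  -1.41750475
 -62.49036158] [ 0.   0.3 -0.4 -0.7  0.4 -0.5  0.2  0.8 -0.5 -0.4  0.3  0.5]
0 [315.92576546 159.2042037 ]
13 [316.41669272 155.14585465]
30 [317.06804789 149.76129599]
40 [317.45625744 146.5520836 ]
50 [317.84828288 143.31132638]
60 [318.24418075 140.03855694]
70 [318.64400871 136.73329859]
[302.95892714 143.62953895] [332.32886922 149.55028196]
[303.21204811 141.06094922] [332.70543058 146.93849495]
[303.46714001 138.47235905] [333.08500056 144.30584049]
```

```bash
cat >> h.py <<'E'
from scipy.optimize import fsolve
def ikq(p,a,d6):
    """planar approx: tilt in arm plane; returns q2,q3,q5"""
    r=np.sqrt(p[0]**2+p[1]**2-110.4**2)-d6*np.sin(a)+1.4; z=p[2]+d6*np.cos(a)-(d6-62.5)
    f=lambda q:[588.7*np.sin(q[0])+391*np.sin(q[0]+q[1])+113.7*np.cos(q[0]+q[1])-r,588.7*np.cos(q[0])+391*np.cos(q[0]+q[1])-113.7*np.sin(q[0]+q[1])-z]
    q,_,ok,_=fsolve(f,[.6,1.7],full_output=1); return [*q.round(2),round(np.pi-a-q.sum(),2),ok]
E
python3 - <<'E'
from h import *
th=0
for d6 in (230,290,330):
  for bar,a in ((0,.5),(0,.3),(0,.1),(.6,-.1),(1.25,-.8),(1.25,-.6)):
    p=cl([60-128*np.cos(bar),0,62+128*np.sin(bar)]); d=np.array([np.sin(a),0,-np.cos(a)])
    p=p+R.from_rotvec([0,0,CY]).apply(d*15)-[0,0,37]
    print(d6,bar,a,p.round(),ikq(p,a,d6))
E
```

```text
230 0 0.5 [503. 241.  12.] [np.float64(0.7), np.float64(2.01), np.float64(-0.08), 1]
230 0 0.3 [501. 240.  11.] [np.float64(0.68), np.float64(1.91), np.float64(0.24), 1]
230 0 0.1 [498. 240.  10.] [np.float64(0.69), np.float64(1.81), np.float64(0.54), 1]
230 0.6 -0.1 [517. 244.  82.] [np.float64(0.63), np.float64(1.61), np.float64(1.0), 1]
230 1.25 -0.8 [571. 255. 136.] [np.float64(0.89), np.float64(1.04), np.float64(2.01), 1]
230 1.25 -0.6 [574. 256. 134.] [np.float64(0.81), np.float64(1.13), np.float64(1.8), 1]
290 0 0.5 [503. 241.  12.] [np.float64(0.71), np.float64(2.09), np.float64(-0.16), 1]
290 0 0.3 [501. 240.  11.] [np.float64(0.68), np.float64(1.96), np.float64(0.2), 1]
290 0 0.1 [498. 240.  10.] [np.float64(0.69), np.float64(1.82), np.float64(0.53), 1]
290 0.6 -0.1 [517. 244.  82.] [np.float64(0.64), np.float64(1.59), np.float64(1.01), 1]
290 1.25 -0.8 [571. 255. 136.] [np.float64(0.97), np.float64(0.9), np.float64(2.07), 1]
290 1.25 -0.6 [574. 256. 134.] [np.float64(0.87), np.float64(1.03), np.float64(1.84), 1]
330 0 0.5 [503. 241.  12.] [np.float64(0.72), np.float64(2.13), np.float64(-0.22), 1]
330 0 0.3 [501. 240.  11.] [np.float64(0.68), np.float64(1.99), np.float64(0.18), 1]
330 0 0.1 [498. 240.  10.] [np.float64(0.69), np.float64(1.83), np.float64(0.52), 1]
330 0.6 -0.1 [517. 244.  82.] [np.float64(0.64), np.float64(1.58), np.float64(1.02), 1]
330 1.25 -0.8 [571. 255. 136.] [np.float64(1.03), np.float64(0.79), np.float64(2.12), 1]
330 1.25 -0.6 [574. 256. 134.] [np.float64(0.91), np.float64(0.95), np.float64(1.88), 1]
```

```bash
cat >> h.py <<'E'
RZ=R.from_rotvec([0,0,CY])
B=np.array([0,0,37.]) # true - reported
def barR(a):
    z=RZ.apply([np.sin(a),0,-np.cos(a)]);y=RZ.apply([0,-1,0]);return np.c_[np.cross(y,z),y,z]
def barpose(bar,a,back=0,off=-3,ext=12):
    """reported TCP so that grasp pt is ... ext: TCP beyond grip centre along tool; off: along bar outward"""
    p=np.array([60-(128-off)*np.cos(bar) if 0 else 60-(128+3)*np.cos(bar),0,62+(128+3)*np.sin(bar)])
    p=cl(p); z=barR(a)[:,2]; return p+z*(ext-back)-B
E
python3 - <<'E'
from h import *
st()
plan([(barpose(0,.25,back=70),barR(.25))],maxmm=45,maxrad=.16)
E
```

```text
t 7.8 pos [456.7  51.4 154.9] F [ 0.4  0.2 -0.9] gap 1.001 q [-0.13  0.36  1.88  0.    0.9  -0.33] y [0.98  0.197 0.001] z [ 0.001 -0.    -1.   ]
[{"tx": 0.0587, "ty": 0.0195, "tz": 0.0246, "ax": -0.0062, "ay": 0.0063, "az": 0.0494, "grip": -1}, {"tx": 0.0606, "ty": 0.0097, "tz": 0.026, "ax": -0.0062, "ay": 0.0062, "az": 0.0493, "grip": -1}, {"tx": 0.0607, "ty": -0.0003, "tz": 0.0273, "ax": -0.0061, "ay": 0.0063, "az": 0.0494, "grip": -1}, {"tx": 0.0594, "ty": -0.0101, "tz": 0.0284, "ax": -0.0062, "ay": 0.0063, "az": 0.0493, "grip": -1}, {"tx": 0.0564, "ty": -0.0196, "tz": 0.0293, "ax": -0.0062, "ay": 0.0062, "az": 0.0494, "grip": -1}, {"tx": 0.0522, "ty": -0.0287, "tz": 0.0298, "ax": -0.0062, "ay": 0.0063, "az": 0.0493, "grip": -1}, {"tx": 0.0465, "ty": -0.0369, "tz": 0.0302, "ax": -0.0062, "ay": 0.0062, "az": 0.0494, "grip": -1}, {"tx": 0.0395, "ty": -0.0442, "tz": 0.0302, "ax": -0.0062, "ay": 0.0063, "az": 0.0493, "grip": -1}]
[{"tx": 0.0317, "ty": -0.0504, "tz": 0.03, "ax": -0.0061, "ay": 0.0063, "az": 0.0494, "grip": -1}, {"tx": 0.0228, "ty": -0.0551, "tz": 0.0296, "ax": -0.0062, "ay": 0.0062, "az": 0.0493, "grip": -1}]
10 end [479.2 235.7  81.2]
```

>>> send_rows(
  rows=[
    {"tx": 0.059,"ty": 0.02,"tz": 0.025,"ax": -0.006,"ay": 0.006,"az": 0.05,"grip": -1},
    {"tx": 0.061,"ty": 0.01,"tz": 0.026,"ax": -0.006,"ay": 0.006,"az": 0.05,"grip": -1},
    {"tx": 0.061,"ty": 0,"tz": 0.027,"ax": -0.006,"ay": 0.006,"az": 0.05,"grip": -1},
    {"tx": 0.06,"ty": -0.01,"tz": 0.028,"ax": -0.006,"ay": 0.006,"az": 0.05,"grip": -1},
    {"tx": 0.056,"ty": -0.02,"tz": 0.029,"ax": -0.006,"ay": 0.006,"az": 0.05,"grip": -1},
    {"tx": 0.052,"ty": -0.029,"tz": 0.03,"ax": -0.006,"ay": 0.006,"az": 0.05,"grip": -1},
    {"tx": 0.047,"ty": -0.037,"tz": 0.03,"ax": -0.006,"ay": 0.006,"az": 0.05,"grip": -1},
    {"tx": 0.04,"ty": -0.044,"tz": 0.03,"ax": -0.006,"ay": 0.006,"az": 0.05,"grip": -1},
  ],
)

```text
t: 8.8
position: [474.7, 199.3, 93.9]
tool_rot: [-3.009, -0.772, -0.305]
force: [0.0, -0.1, 0.3]
finger_gap: 1.008
```

```bash
python3 - <<'E'
from h import *
st()
plan([(barpose(0,.25,back=70),barR(.25),2)],maxmm=45,maxrad=.16)
E
```

```text
t 8.8 pos [474.7 199.3  93.9] F [ 0.  -0.1  0.3] gap 1.008 q [0.15 0.48 1.96 0.08 0.51 1.16] y [ 0.479 -0.877  0.029] z [ 0.183  0.068 -0.981]
[{"tx": 0.0311, "ty": -0.0502, "tz": 0.0262, "ax": -0.0057, "ay": 0.0081, "az": 0.046, "grip": -1}, {"tx": 0.0229, "ty": -0.0546, "tz": 0.026, "ax": -0.0057, "ay": 0.0081, "az": 0.0459, "grip": -1}]
2 end [479.2 235.7  81.2]
```

>>> send_rows(
  rows=[
    {"tx": 0.031,"ty": -0.05,"tz": 0.026,"ax": -0.006,"ay": 0.008,"az": 0.046,"grip": -1},
    {"tx": 0.023,"ty": -0.055,"tz": 0.026,"ax": -0.006,"ay": 0.008,"az": 0.046,"grip": -1},
    {"tx": 0,"ty": 0,"tz": 0,"ax": 0,"ay": 0,"az": 0,"grip": -1},
  ],
)

```text
t: 9.18
position: [478.0, 236.2, 81.0]
tool_rot: [-3.076, -0.338, -0.383]
force: [-0.3, 0.1, 0.5]
finger_gap: 1.004
```

```bash
python3 - <<'E'
from h import *
st()
im=imaging.camera('side');crop(im,200,90,160,150,5,'s8.png')
im=imaging.camera('top');crop(im,190,150,100,100,6,'t8.png')
s=ctrl.sense();M=R.from_rotvec(s['tool_rot']).as_matrix()
for b in (0,37,50): print(b,'world',[w2pix('side',s['position']+[0,0,b]-M[:,2]*0+k*M[:,1]*42).round(1) for k in(-1,1)],'tool',[w2pix('side',s['position']-b*M[:,2]+k*M[:,1]*42).round(1) for k in(-1,1)])
for b in (50,): print(b,'topworld',[w2pix('top',s['position']+[0,0,b]-M[:,2]*0+k*M[:,1]*42).round(1) for k in(-1,1)],'tool',[w2pix('top',s['position']-b*M[:,2]+k*M[:,1]*42).round(1) for k in(-1,1)])
E
```

```text
t 9.18 pos [478.  236.2  81. ] F [-0.3  0.1  0.5] gap 1.004 q [ 0.26  0.51  1.97 -0.03  0.42  1.64] y [ 0.217 -0.976  0.003] z [ 0.24   0.05  -0.969]
0 world [array([267.7, 215.4]), array([278.6, 198.8])] tool [array([267.7, 215.4]), array([278.6, 198.8])]
37 world [array([268.3, 203.5]), array([279.4, 187.4])] tool [array([271.6, 204.7]), array([282.5, 188.5])]
50 world [array([268.5, 199.2]), array([279.6, 183.2])] tool [array([273.1, 200.9]), array([284. , 184.8])]
50 topworld [array([217.7, 226.7]), array([250.4, 220.4])] tool [array([218.6, 231.5]), array([251.2, 225.3])]
```

View pics/s8.png

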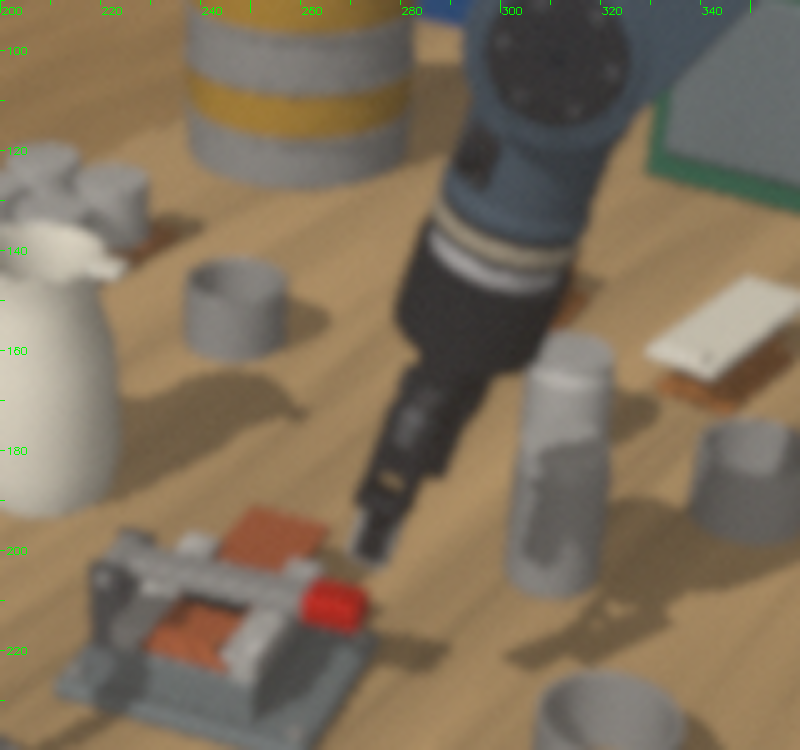

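View pics/t8.png

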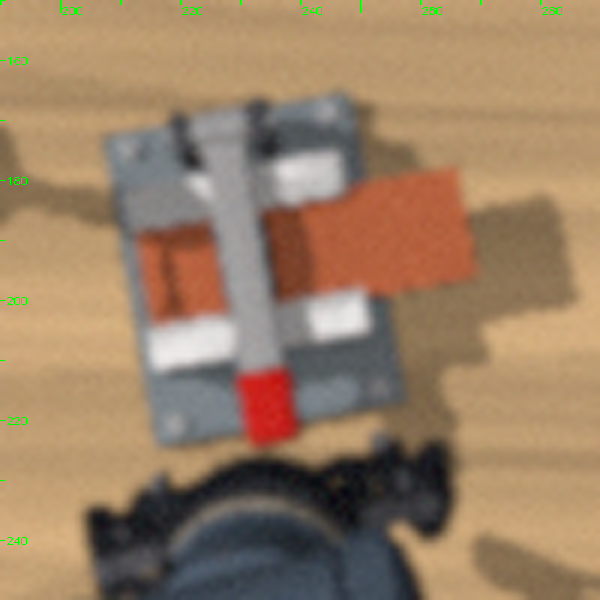

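```bash
cat >> h.py <<'E'
TB=35.
def barpose(bar,a,back=0,out=2,ext=16):
    p=cl([60-(128+out)*np.cos(bar),0,62+(128+out)*np.sin(bar)]); return p+barR(a)[:,2]*(ext-back+TB)
def tpose(p,M): return np.array(p,float)+M[:,2]*TB   # true TCP -> reported
def ttrue():
    s=ctrl.sense();M=R.from_rotvec(s['tool_rot']).as_matrix();return s['position']-TB*M[:,2]
E
python3 - <<'E'
from h import *
print(ttrue())
plan([(barpose(0,.25,back=35),barR(.25)),(barpose(0,.25),barR(.25))],maxmm=20,maxrad=.16)
E
```

```text
[470.88279448 233.54905168 115.95338567]
[{"tx": 0.011, "ty": -0.0004, "tz": 0.0436, "ax": 0.0001, "ay": 0.0, "az": 0.0009, "grip": -1}, {"tx": 0.011, "ty": -0.0005, "tz": 0.0435, "ax": 0.0002, "ay": 0.0, "az": 0.0008, "grip": -1}, {"tx": 0.0109, "ty": -0.0004, "tz": 0.0436, "ax": 0.0001, "ay": 0.0, "az": 0.0009, "grip": -1}, {"tx": 0.0, "ty": -0.0, "tz": 0.0583, "ax": 0.0, "ay": 0.0, "az": -0.0, "grip": -1}, {"tx": 0.0, "ty": -0.0, "tz": 0.0583, "ax": 0.0, "ay": 0.0, "az": -0.0, "grip": -1}]
5 end [506.6 241.5  12.6]
```

>>> send_rows(
  rows=[
    {"tx": 0.011,"ty": 0,"tz": 0.044,"ax": 0,"ay": 0,"az": 0,"grip": -1},
    {"tx": 0.011,"ty": 0,"tz": 0.044,"ax": 0,"ay": 0,"az": 0,"grip": -1},
    {"tx": 0.011,"ty": 0,"tz": 0.044,"ax": 0,"ay": 0,"az": 0.002,"grip": -1},
    {"tx": 0,"ty": 0,"tz": 0.04,"ax": 0,"ay": 0,"az": 0,"grip": -1},
    {"tx": 0,"ty": 0,"tz": 0,"ax": 0,"ay": 0,"az": 0,"grip": -1},
  ],
)

```text
t: 9.9
position: [501.7, 239.9, 34.3]
tool_rot: [-3.076, -0.322, -0.387]
force: [-0.5, -0.1, -0.2]
finger_gap: 0.998
```

```bash
python3 - <<'E'
from h import *
st();print(ttrue())
im=imaging.camera('side');crop(im,220,140,100,100,6,'s9.png')
E
```

```text
t 9.9 pos [501.7 239.9  34.3] F [-0.5 -0.1 -0.2] gap 0.998 q [ 0.25  0.63  1.94 -0.04  0.33  1.65] y [ 0.207 -0.978  0.001] z [ 0.242  0.05  -0.969]
[493.22444329 238.18470029  68.20106769]
```

View pics/s9.png

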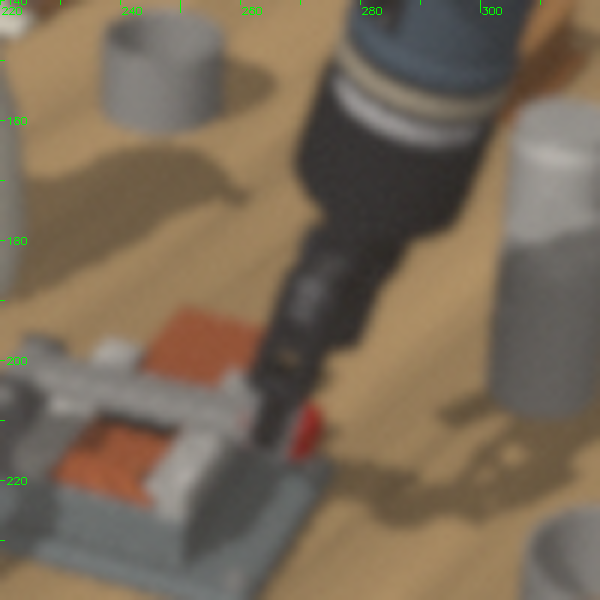

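```bash
python3 - <<'E'
from h import *
s=ctrl.sense();M=R.from_rotvec(s['tool_rot']).as_matrix();p=s['position']
for b in (20,30,40,50): print(b,w2pix('side',p-b*M[:,2]-M[:,1]*47),w2pix('side',p-b*M[:,2]))
for x in (-85,-68,-51): print(x,w2pix('side',cl([x,12,62])),w2pix('side',cl([x,0,71])))
E
```

```text
20 [260.03656808 223.24106461] [266.62150823 213.66180712]
30 [261.03221391 220.5092655 ] [267.61984512 210.970981  ]
40 [262.039685   217.74502087] [268.62962215 208.24932018]
50 [263.05919329 214.94774923] [269.65103709 205.49629159]
-85 [271.19518619 215.41260495] [272.94979843 210.27695441]
-68 [265.25450547 213.84061546] [267.02599933 208.7385057 ]
-51 [259.37545978 212.28493548] [261.1633926  207.21594904]
```

>>> send_rows(
  rows=[
    {"tx": 0.005,"ty": 0,"tz": 0.04,"ax": 0,"ay": 0,"az": 0,"grip": -1},
    {"tx": 0,"ty": 0,"tz": 0.04,"ax": 0,"ay": 0,"az": 0,"grip": -1},
    {"tx": 0,"ty": 0,"tz": 0,"ax": 0,"ay": 0,"az": 0,"grip": 0},
    {"tx": 0,"ty": 0,"tz": 0,"ax": 0,"ay": 0,"az": 0,"grip": 0.8},
    {"tx": 0,"ty": 0,"tz": 0,"ax": 0,"ay": 0,"az": 0,"grip": 0.8},
    {"tx": 0,"ty": 0,"tz": 0,"ax": 0,"ay": 0,"az": 0,"grip": 0.8},
    {"tx": 0,"ty": 0,"tz": 0,"ax": 0,"ay": 0,"az": 0,"grip": 0.8},
  ],
  squeeze=40,
)

```text
t: 10.82
position: [509.1, 243.6, 13.2]
tool_rot: [-3.073, -0.322, -0.392]
force: [-1.6, 10.8, -1.5]
finger_gap: 0.273
```

```bash
sed -i 's/^TB=35./TB=38./' h.py; python3 - <<'E'
from h import *
st();print(ttrue())
im=imaging.camera('side');crop(im,220,140,100,100,6,'s10.png')
E
```

```text
t 10.82 pos [509.1 243.6  13.2] F [-1.6 10.8 -1.5] gap 0.273 q [ 0.26  0.67  1.93 -0.04  0.29  1.65] y [ 0.208 -0.978 -0.001] z [ 0.245  0.053 -0.968]
[499.74890345 241.63351774  49.93844029]
```

View pics/s10.png

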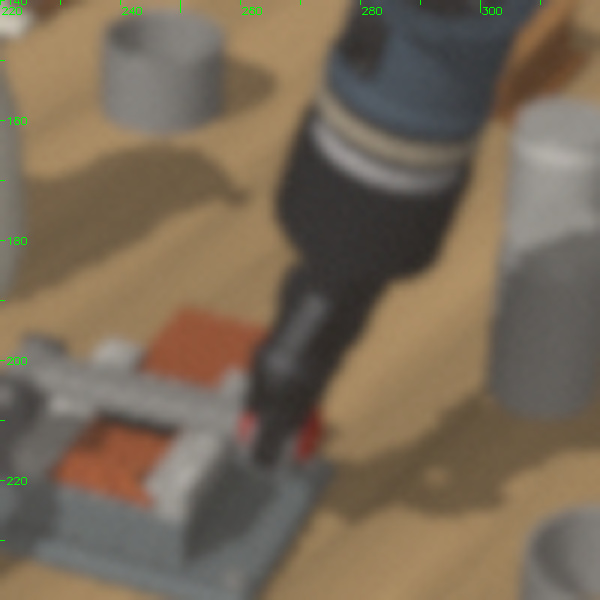

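```bash
cat >> h.py <<'E'
def arc(dths,grip,shift=np.zeros(3),rel=1.0):
    s=ctrl.sense();M0=R.from_rotvec(s['tool_rot']).as_matrix();p0=s['position']-TB*M0[:,2]
    H=cl([60,0,62]);ax=RZ.apply([0,1,0]);w=[]
    for i,d in enumerate(dths):
        Q=R.from_rotvec(ax*d).as_matrix(); M=R.from_rotvec(ax*d*rel).as_matrix()@M0
        gp=p0-16*M0[:,2]  # grip point
        w.append((H+Q@(gp-H)+16*M[:,2]+TB*M[:,2]+shift,M))
    plan(w,grip)
E
python3 - <<'E'
from h import *
arc(np.arange(1,13)*.1,.8)
E
```

```text
[{"tx": -0.0041, "ty": -0.0, "tz": -0.0413, "ax": -0.0, "ay": -0.0318, "az": 0.0, "grip": 0.8}, {"tx": -0.0041, "ty": -0.0, "tz": -0.0412, "ax": -0.0001, "ay": -0.0319, "az": 0.0, "grip": 0.8}, {"tx": -0.0042, "ty": -0.0, "tz": -0.0413, "ax": 0.0, "ay": -0.0318, "az": 0.0, "grip": 0.8}, {"tx": -0.0041, "ty": -0.0, "tz": -0.0412, "ax": -0.0, "ay": -0.0318, "az": 0.0, "grip": 0.8}, {"tx": -0.0041, "ty": -0.0, "tz": -0.0413, "ax": -0.0001, "ay": -0.0319, "az": 0.0, "grip": 0.8}, {"tx": -0.0041, "ty": -0.0, "tz": -0.0412, "ax": 0.0, "ay": -0.0318, "az": 0.0, "grip": 0.8}, {"tx": -0.0041, "ty": -0.0, "tz": -0.0413, "ax": -0.0, "ay": -0.0318, "az": 0.0001, "grip": 0.8}, {"tx": -0.0042, "ty": -0.0001, "tz": -0.0413, "ax": -0.0, "ay": -0.0318, "az": -0.0, "grip": 0.8}]
[{"tx": -0.0041, "ty": 0.0, "tz": -0.0412, "ax": -0.0001, "ay": -0.0319, "az": -0.0, "grip": 0.8}, {"tx": -0.0041, "ty": 0.0, "tz": -0.0413, "ax": -0.0, "ay": -0.0318, "az": -0.0, "grip": 0.8}, {"tx": -0.0041, "ty": 0.0, "tz": -0.0412, "ax": -0.0001, "ay": -0.0318, "az": -0.0, "grip": 0.8}, {"tx": -0.0041, "ty": 0.0, "tz": -0.0413, "ax": 0.0, "ay": -0.0319, "az": 0.0, "grip": 0.8}]
12 end [536.  249.3 151. ]
```

>>> send_rows(
  rows=[
    {"tx": 0,"ty": -0.01,"tz": 0,"ax": 0,"ay": 0,"az": 0,"grip": 0.8},
    {"tx": -0.004,"ty": 0,"tz": -0.041,"ax": 0,"ay": -0.032,"az": 0,"grip": 0.8},
    {"tx": -0.004,"ty": 0,"tz": -0.041,"ax": 0,"ay": -0.032,"az": 0,"grip": 0.8},
    {"tx": -0.004,"ty": 0,"tz": -0.041,"ax": 0,"ay": -0.032,"az": 0,"grip": 0.8},
  ],
)

```text
t: 11.38
position: [499.4, 241.7, 49.1]
tool_rot: [3.115, 0.328, -0.082]
force: [1.5, -1.3, -4.5]
finger_gap: 0.273
```

```bash
python3 - <<'E'
from h import *
st();print(ttrue())
im=imaging.camera('side');crop(im,200,130,100,100,6,'s11.png')
E
```

```text
t 11.38 pos [499.4 241.7  49.1] F [ 1.5 -1.3 -4.5] gap 0.273 q [ 0.25  0.66  1.68 -0.    0.85  1.61] y [ 0.208 -0.978  0.003] z [-0.051 -0.014 -0.999]
[501.31779529 242.18416839  87.04755874]
```

View pics/s11.png

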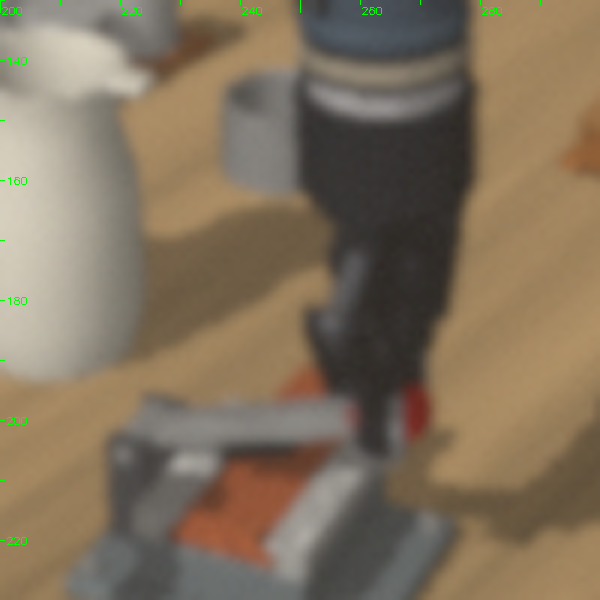

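Bar is rising with the grip held and small forces. Continuing the arc.

>>> send_rows(
  rows=[
    {"tx": -0.004,"ty": 0,"tz": -0.041,"ax": 0,"ay": -0.032,"az": 0,"grip": 0.8},
    {"tx": -0.004,"ty": 0,"tz": -0.041,"ax": 0,"ay": -0.032,"az": 0,"grip": 0.8},
    {"tx": -0.004,"ty": 0,"tz": -0.041,"ax": 0,"ay": -0.032,"az": 0,"grip": 0.8},
    {"tx": -0.004,"ty": 0,"tz": -0.041,"ax": 0,"ay": -0.032,"az": 0,"grip": 0.8},
  ],
)

```text
t: 11.92
position: [503.7, 242.6, 98.3]
tool_rot: [2.995, 0.315, -0.696]
force: [-1.7, -2.4, -0.4]
finger_gap: 0.267
```

```bash
python3 - <<'E'
from h import *
st();print(ttrue())
E
```

```text
t 11.93 pos [503.7 242.6  98.3] F [-1.7 -2.4 -0.4] gap 0.267 q [0.24 0.78 1.31 0.01 1.51 1.6 ] y [ 0.209 -0.978  0.003] z [-0.431 -0.095 -0.897]
[520.05911111 246.21684709 132.44484389]
```

>>> send_rows(
  rows=[
    {"tx": -0.004,"ty": 0,"tz": -0.041,"ax": 0,"ay": -0.032,"az": 0,"grip": 0.8},
    {"tx": -0.004,"ty": 0,"tz": -0.041,"ax": 0,"ay": -0.032,"az": 0,"grip": 0.8},
    {"tx": -0.004,"ty": 0,"tz": -0.041,"ax": 0,"ay": -0.032,"az": 0,"grip": 0.8},
  ],
)

```text
t: 12.3
position: [519.7, 246.1, 132.4]
tool_rot: [2.83, 0.296, -1.129]
force: [-2.7, -3.3, 1.7]
finger_gap: 0.268
```

>>> send_rows(
  rows=[
    {"tx": -0.004,"ty": 0,"tz": -0.041,"ax": 0,"ay": -0.032,"az": 0,"grip": 0.8},
    {"tx": -0.004,"ty": 0,"tz": -0.041,"ax": 0,"ay": -0.032,"az": 0,"grip": 0.8},
    {"tx": -0.004,"ty": 0,"tz": -0.041,"ax": 0,"ay": -0.032,"az": 0,"grip": 0.8},
    {"tx": 0,"ty": 0,"tz": 0,"ax": 0,"ay": 0,"az": 0,"grip": 0.8},
  ],
)

```text
t: 12.8
position: [545.0, 251.6, 159.9]
tool_rot: [2.605, 0.271, -1.531]
force: [-1.8, -3.3, 7.6]
finger_gap: 0.272
```

```bash
python3 - <<'E'
from h import *
st();print(ttrue())
im=imaging.camera('side');crop(im,180,110,120,120,5,'s12.png')
E
```

```text
t 12.8 pos [545.  251.6 159.9] F [-1.8 -3.3  7.6] gap 0.272 q [0.23 1.12 0.69 0.03 2.39 1.61] y [ 0.207 -0.978  0.002] z [-0.855 -0.182 -0.486]
[577.50393356 258.51180085 178.40689358]
```

View pics/s12.png

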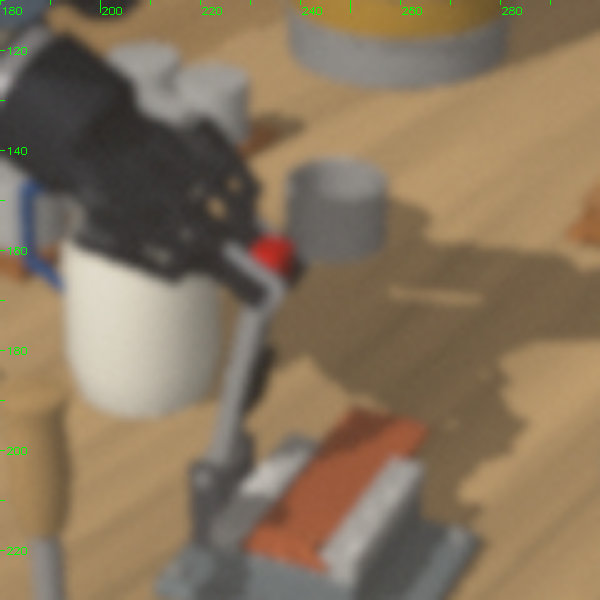

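```bash
python3 - <<'E'
from h import *
s=ctrl.sense();M=R.from_rotvec(s['tool_rot']).as_matrix()
p=s['position']
p1=p+[0,0,75]-15*M[:,2]
Md=down(.21)
print(ikq(p1,-1.06,290))
plan([(p1,M),(tpose(cl([-10,-120,260]),down(.21)),down(.21)),(tpose(cl([0,-82,150]),Md),Md)],-1,maxmm=45,maxrad=.16)
E
```

```text
[np.float64(0.98), np.float64(0.75), np.float64(2.48), 1]
[{"tx": -0.1091, "ty": 0.0003, "tz": -0.0861, "ax": 0.0, "ay": 0.0, "az": 0.0, "grip": -1}, {"tx": -0.109, "ty": 0.0003, "tz": -0.0861, "ax": 0.0, "ay": 0.0, "az": 0.0, "grip": -1}, {"tx": 0.0042, "ty": 0.0338, "tz": 0.0041, "ax": -0.0219, "ay": 0.0219, "az": -0.0374, "grip": -1}, {"tx": -0.0001, "ty": 0.0337, "tz": 0.0065, "ax": -0.0218, "ay": 0.022, "az": -0.0374, "grip": -1}, {"tx": -0.0046, "ty": 0.0329, "tz": 0.0087, "ax": -0.0219, "ay": 0.0219, "az": -0.0375, "grip": -1}, {"tx": -0.009, "ty": 0.0315, "tz": 0.0104, "ax": -0.0219, "ay": 0.0219, "az": -0.0374, "grip": -1}, {"tx": -0.0133, "ty": 0.0293, "tz": 0.0117, "ax": -0.0219, "ay": 0.022, "az": -0.0374, "grip": -1}, {"tx": -0.0175, "ty": 0.0268, "tz": 0.0126, "ax": -0.0218, "ay": 0.0219, "az": -0.0374, "grip": -1}]
[{"tx": -0.0214, "ty": 0.0235, "tz": 0.013, "ax": -0.0219, "ay": 0.0219, "az": -0.0375, "grip": -1}, {"tx": -0.0248, "ty": 0.0199, "tz": 0.0129, "ax": -0.0219, "ay": 0.022, "az": -0.0374, "grip": -1}, {"tx": -0.0278, "ty": 0.016, "tz": 0.0123, "ax": -0.0219, "ay": 0.0219, "az": -0.0374, "grip": -1}, {"tx": -0.0302, "ty": 0.0117, "tz": 0.0112, "ax": -0.0218, "ay": 0.0219, "az": -0.0374, "grip": -1}, {"tx": -0.0321, "ty": 0.0074, "tz": 0.0098, "ax": -0.0219, "ay": 0.022, "az": -0.0374, "grip": -1}, {"tx": -0.0333, "ty": 0.0029, "tz": 0.0079, "ax": -0.0219, "ay": 0.0219, "az": -0.0375, "grip": -1}, {"tx": 0.0422, "ty": 0.0111, "tz": 0.1222, "ax": 0.0, "ay": 0.0, "az": 0.0, "grip": -1}, {"tx": 0.0423, "ty": 0.0111, "tz": 0.1222, "ax": 0.0, "ay": 0.0, "az": 0.0, "grip": -1}]
[{"tx": 0.0422, "ty": 0.0111, "tz": 0.1222, "ax": 0.0, "ay": 0.0, "az": 0.0, "grip": -1}]
17 end [579.8 173.3 112. ]
```

>>> send_rows(
  rows=[
    {"tx": 0,"ty": 0,"tz": 0,"ax": 0,"ay": 0,"az": 0,"grip": -1},
    {"tx": 0,"ty": 0,"tz": 0,"ax": 0,"ay": 0,"az": 0,"grip": -1},
    {"tx": 0,"ty": 0,"tz": 0,"ax": 0,"ay": 0,"az": 0,"grip": -1},
    {"tx": -0.073,"ty": 0,"tz": -0.057,"ax": 0,"ay": 0,"az": 0,"grip": -1},
    {"tx": -0.073,"ty": 0,"tz": -0.057,"ax": 0,"ay": 0,"az": 0,"grip": -1},
    {"tx": -0.073,"ty": 0,"tz": -0.057,"ax": 0,"ay": 0,"az": 0,"grip": -1},
  ],
)

```text
t: 13.6
position: [557.4, 255.3, 240.6]
tool_rot: [2.613, 0.273, -1.521]
force: [0.7, 0.8, -0.3]
finger_gap: 0.997
```

```bash
python3 - <<'E'
from h import *
st();print(ttrue())
Md=down(.21)
plan([(tpose(cl([-10,-120,260]),down(.21)),down(.21)),(tpose(cl([0,-82,110]),Md),Md)],-1,maxmm=48,maxrad=.17)
im=imaging.camera('side');crop(im,180,110,120,120,5,'s13.png')
E
```

```text
t 13.6 pos [557.4 255.3 240.6] F [ 0.7  0.8 -0.3] gap 0.997 q [0.24 1.07 0.6  0.04 2.53 1.62] y [ 0.207 -0.978  0.001] z [-0.851 -0.181 -0.494]
[589.75895729 262.20803437 259.40381918]
[{"tx": 0.0042, "ty": 0.0372, "tz": 0.0042, "ax": -0.0237, "ay": 0.0238, "az": -0.0409, "grip": -1}, {"tx": -0.001, "ty": 0.0371, "tz": 0.007, "ax": -0.0238, "ay": 0.0237, "az": -0.0408, "grip": -1}, {"tx": -0.0064, "ty": 0.0359, "tz": 0.0095, "ax": -0.0237, "ay": 0.0238, "az": -0.0409, "grip": -1}, {"tx": -0.0116, "ty": 0.034, "tz": 0.0115, "ax": -0.0238, "ay": 0.0238, "az": -0.0408, "grip": -1}, {"tx": -0.0167, "ty": 0.0312, "tz": 0.0128, "ax": -0.0237, "ay": 0.0237, "az": -0.0409, "grip": -1}, {"tx": -0.0215, "ty": 0.0279, "tz": 0.0136, "ax": -0.0238, "ay": 0.0238, "az": -0.0408, "grip": -1}, {"tx": -0.0258, "ty": 0.0237, "tz": 0.0138, "ax": -0.0238, "ay": 0.0238, "az": -0.0409, "grip": -1}, {"tx": -0.0296, "ty": 0.0192, "tz": 0.0133, "ax": -0.0237, "ay": 0.0238, "az": -0.0408, "grip": -1}]
[{"tx": -0.0327, "ty": 0.0142, "tz": 0.0122, "ax": -0.0237, "ay": 0.0237, "az": -0.0409, "grip": -1}, {"tx": -0.0351, "ty": 0.009, "tz": 0.0105, "ax": -0.0238, "ay": 0.0238, "az": -0.0408, "grip": -1}, {"tx": -0.0366, "ty": 0.0037, "tz": 0.0083, "ax": -0.0237, "ay": 0.0238, "az": -0.0409, "grip": -1}, {"tx": 0.0317, "ty": 0.0083, "tz": 0.125, "ax": -0.0, "ay": -0.0, "az": 0.0, "grip": -1}, {"tx": 0.0316, "ty": 0.0084, "tz": 0.125, "ax": -0.0, "ay": -0.0, "az": 0.0, "grip": -1}, {"tx": 0.0317, "ty": 0.0083, "tz": 0.125, "ax": -0.0, "ay": -0.0, "az": 0.0, "grip": -1}, {"tx": 0.0316, "ty": 0.0084, "tz": 0.125, "ax": -0.0, "ay": -0.0, "az": 0.0, "grip": -1}]
15 end [579.8 173.3  72. ]
```

View pics/s13.png

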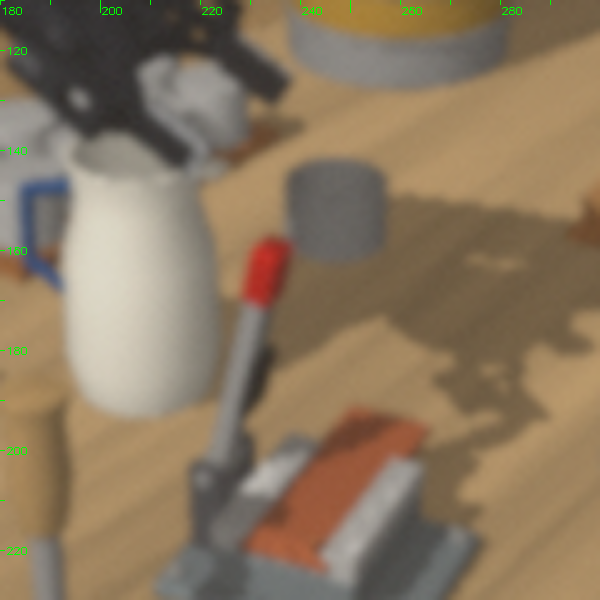

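>>> send_rows(
  rows=[
    {"tx": 0.004,"ty": 0.037,"tz": 0.004,"ax": -0.024,"ay": 0.024,"az": -0.041,"grip": -1},
    {"tx": -0.001,"ty": 0.037,"tz": 0.007,"ax": -0.024,"ay": 0.024,"az": -0.041,"grip": -1},
    {"tx": -0.006,"ty": 0.036,"tz": 0.009,"ax": -0.024,"ay": 0.024,"az": -0.041,"grip": -1},
    {"tx": -0.012,"ty": 0.034,"tz": 0.011,"ax": -0.024,"ay": 0.024,"az": -0.041,"grip": -1},
    {"tx": -0.017,"ty": 0.031,"tz": 0.013,"ax": -0.024,"ay": 0.024,"az": -0.041,"grip": -1},
    {"tx": -0.021,"ty": 0.028,"tz": 0.014,"ax": -0.024,"ay": 0.024,"az": -0.041,"grip": -1},
    {"tx": -0.026,"ty": 0.024,"tz": 0.014,"ax": -0.024,"ay": 0.024,"az": -0.041,"grip": -1},
    {"tx": -0.03,"ty": 0.019,"tz": 0.013,"ax": -0.024,"ay": 0.024,"az": -0.041,"grip": -1},
  ],
)

```text
t: 14.65
position: [572.5, 167.2, 226.3]
tool_rot: [2.345, 1.982, -0.467]
force: [1.0, -0.9, -0.7]
finger_gap: 1.002
```

```bash
python3 - <<'E'
from h import *
st();print(ttrue())
Md=down(.21)
plan([(tpose(cl([0,-110,220]),down(.21)),down(.21)),(tpose(cl([0,-82,110]),Md),Md)],-1,maxmm=45,maxrad=.17)
E
```

```text
t 14.65 pos [572.5 167.2 226.3] F [ 1.  -0.9 -0.7] gap 1.002 q [ 0.2   0.59  1.25 -0.18  1.55  0.39] y [ 0.969 -0.185 -0.165] z [-0.204 -0.219 -0.954]
[580.25420304 175.55808507 262.58936956]
[{"tx": -0.0083, "ty": 0.0267, "tz": 0.0492, "ax": -0.0227, "ay": 0.0233, "az": -0.0398, "grip": -1}, {"tx": -0.015, "ty": 0.0216, "tz": 0.0501, "ax": -0.0226, "ay": 0.0233, "az": -0.0397, "grip": -1}, {"tx": -0.021, "ty": 0.0159, "tz": 0.0501, "ax": -0.0227, "ay": 0.0232, "az": -0.0398, "grip": -1}, {"tx": 0.0311, "ty": -0.0, "tz": 0.1222, "ax": 0.0, "ay": 0.0, "az": 0.0, "grip": -1}, {"tx": 0.0312, "ty": -0.0, "tz": 0.1222, "ax": 0.0, "ay": 0.0, "az": 0.0, "grip": -1}, {"tx": 0.0311, "ty": -0.0001, "tz": 0.1222, "ax": 0.0, "ay": 0.0, "az": 0.0, "grip": -1}]
6 end [579.8 173.3  72. ]
```

>>> send_rows(
  rows=[
    {"tx": -0.008,"ty": 0.027,"tz": 0.049,"ax": -0.023,"ay": 0.023,"az": -0.04,"grip": -1},
    {"tx": -0.015,"ty": 0.022,"tz": 0.05,"ax": -0.023,"ay": 0.023,"az": -0.04,"grip": -1},
    {"tx": -0.021,"ty": 0.016,"tz": 0.05,"ax": -0.023,"ay": 0.023,"az": -0.04,"grip": -1},
    {"tx": 0.031,"ty": 0,"tz": 0.122,"ax": 0,"ay": 0,"az": 0,"grip": -1},
    {"tx": 0.031,"ty": 0,"tz": 0.122,"ax": 0,"ay": 0,"az": 0,"grip": -1},
    {"tx": 0.031,"ty": 0,"tz": 0.122,"ax": 0,"ay": 0,"az": 0,"grip": -1},
    {"tx": 0,"ty": 0,"tz": 0,"ax": 0,"ay": 0,"az": 0,"grip": -1},
  ],
)

```text
t: 15.52
position: [577.0, 172.4, 69.5]
tool_rot: [-1.977, -2.439, 0.014]
force: [0.6, -0.4, -0.1]
finger_gap: 0.999
```

```bash
python3 - <<'E'
from h import *
st();print(ttrue())
im=imaging.camera('side');crop(im,190,130,110,110,5.4,'s14.png')
im=imaging.camera('top');crop(im,190,140,110,110,5.4,'t14.png')
s=ctrl.sense();M=R.from_rotvec(s['tool_rot']).as_matrix();p=s['position']
for b in (45,51): print(b,[w2pix('side',p-b*M[:,2]+k*M[:,1]*47) for k in (-1,0,1)])
print([w2pix('side',cl([x,-102,48])) for x in(-26,26)])
E
```

```text
t 15.53 pos [577.  172.4  69.5] F [ 0.6 -0.4 -0.1] gap 0.999 q [ 0.11  0.66  1.59 -0.01  0.91 -0.1 ] y [ 0.978  0.207 -0.008] z [-0.007 -0.006 -1.   ]
[577.25570003 172.66306458 107.45174951]
45 [array([271.27201038, 177.78371714]), array([255.84250448, 174.19037952]), array([240.82781202, 170.69364673])]
51 [array([271.3669069 , 175.94078695]), array([255.89098721, 172.36212618]), array([240.83232896, 168.87995319])]
[array([266.06482329, 193.64719859]), array([249.93662041, 189.66966418])]
```

View pics/s14.png

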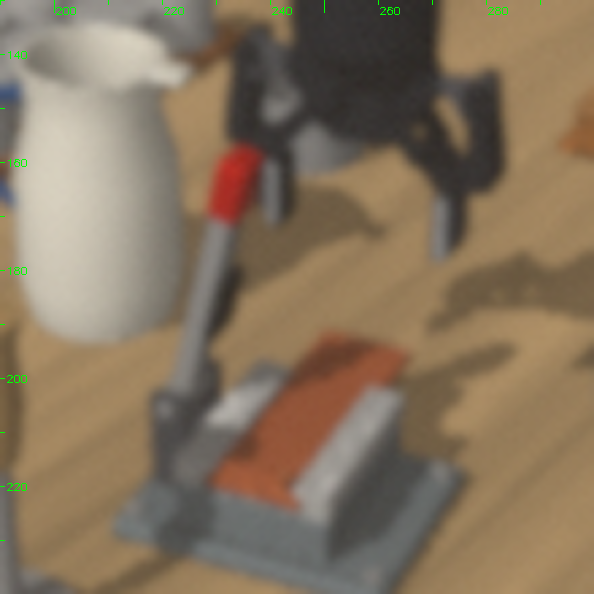

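View pics/t14.png

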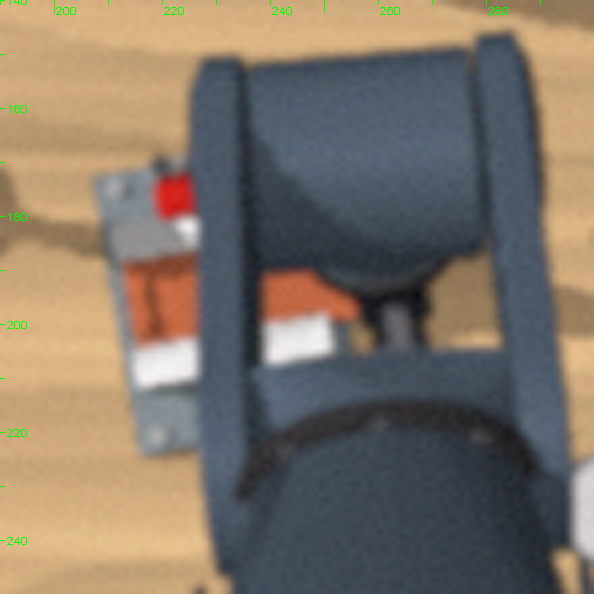

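```bash
python3 - <<'E'
from h import *
inv=lambda p:(RZ.inv().apply(p-C0)).round(1)
for z in (280,320,360,400): print(z,[inv(pix2w('top',u,v,z)) for u,v in ((225,160),(225,190),(229,220),(280,150))])
for z in (190,205): print(z,inv(pix2w('top',218.5,176,z)))
im=imaging.camera('side');crop(im,190,30,130,130,4.6,'s15.png')
for z in (250,300,350,400): print(z,w2pix('side',[577,172,z]))
E
```

```text
280 [array([ 52.4, -16. , 280. ]), array([-13.1,  -4.5, 280. ]), array([-79.4,  -1.7, 280. ]), array([  52.1, -139.4,  280. ])]
320 [array([ 45.3, -18.7, 320. ]), array([-17.4,  -7.7, 320. ]), array([-80.9,  -5. , 320. ]), array([  45.1, -136.9,  320. ])]
360 [array([ 38.3, -21.5, 360. ]), array([-21.6, -10.9, 360. ]), array([-82.3,  -8.3, 360. ]), array([  38.1, -134.3,  360. ])]
400 [array([ 31.3, -24.2, 400. ]), array([-25.8, -14.1, 400. ]), array([-83.7, -11.7, 400. ]), array([  31.1, -131.8,  400. ])]
190 [ 32.6  12.2 190. ]
205 [ 30.5  10.9 205. ]
250 [258.31643385 131.45161826]
300 [258.8623558  113.59889433]
350 [259.43796259  94.77541764]
400 [260.04574308  74.89979745]
```

View pics/s15.png

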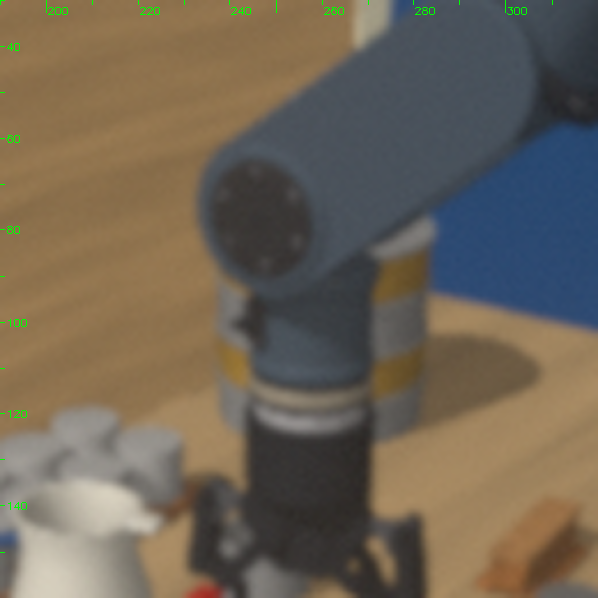

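>>> send_rows(
  rows=[
    {"tx": 0,"ty": 0.004,"tz": 0.1,"ax": 0,"ay": 0,"az": 0,"grip": -1},
    {"tx": 0,"ty": 0.004,"tz": 0.1,"ax": 0,"ay": 0.002,"az": 0,"grip": -1},
    {"tx": 0,"ty": 0,"tz": 0.06,"ax": -0.003,"ay": 0,"az": 0,"grip": -1},
    {"tx": 0,"ty": 0,"tz": 0.02,"ax": 0,"ay": 0,"az": 0,"grip": -1},
    {"tx": 0,"ty": 0,"tz": 0,"ax": 0,"ay": 0,"az": 0,"grip": -1},
  ],
)

```text
t: 16.3
position: [583.9, 172.6, -10.4]
tool_rot: [1.976, 2.435, 0.015]
force: [0.6, 0.0, 0.4]
finger_gap: 1.002
```

```bash
python3 - <<'E'
from h import *
st();print(ttrue(),RZ.inv().apply(ttrue()-C0))
im=imaging.camera('side');crop(im,220,150,80,80,7,'s16.png')
E
```

```text
t 16.3 pos [583.9 172.6 -10.4] F [0.6 0.  0.4] gap 1.002 q [ 0.1   0.78  1.62  0.    0.73 -0.11] y [0.979 0.206 0.011] z [ 0.011  0.003 -1.   ]
[583.46563596 172.43114446  27.5689888 ] [  3.40982843 -83.61664933  27.5689888 ]
```

View pics/s16.png

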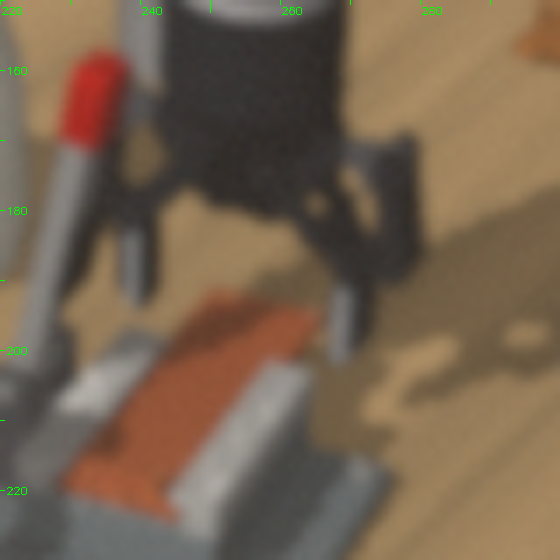

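>>> send_rows(
  rows=[
    {"tx": 0,"ty": -0.01,"tz": 0.012,"ax": 0.003,"ay": 0,"az": 0,"grip": -1},
    {"tx": 0,"ty": 0,"tz": 0.01,"ax": 0,"ay": 0,"az": 0,"grip": -1},
    {"tx": 0,"ty": 0,"tz": 0,"ax": 0,"ay": 0,"az": 0,"grip": 0},
    {"tx": 0,"ty": 0,"tz": 0,"ax": 0,"ay": 0,"az": 0,"grip": 0.2},
    {"tx": 0,"ty": 0,"tz": 0,"ax": 0,"ay": 0,"az": 0,"grip": 0.2},
    {"tx": 0,"ty": 0,"tz": 0,"ax": 0,"ay": 0,"az": 0,"grip": 0.2},
  ],
  squeeze=30,
)

```text
t: 17.1
position: [579.8, 172.0, -18.0]
tool_rot: [-1.979, -2.439, -0.001]
force: [-0.2, 0.2, 1.2]
finger_gap: 0.6
```

```bash
python3 - <<'E'
from h import *
st();print(ttrue(),RZ.inv().apply(ttrue()-C0))
im=imaging.camera('side');crop(im,220,150,80,80,7,'s17.png')
E
```

```text
t 17.1 pos [579.8 172.  -18. ] F [-0.2  0.2  1.2] gap 0.6 q [ 0.1   0.79  1.62  0.    0.73 -0.11] y [ 0.979  0.206 -0.   ] z [-0.001  0.001 -1.   ]
[579.80937761 171.98177502  19.9631365 ] [ -0.25978079 -83.29396329  19.9631365 ]
```

View pics/s17.png

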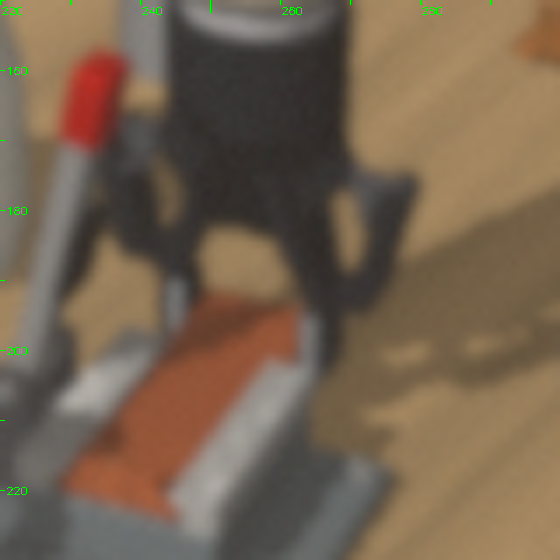

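>>> send_rows(
  rows=[
    {"tx": -0.015,"ty": 0,"tz": 0,"ax": 0,"ay": 0,"az": 0,"grip": 0.2},
    {"tx": -0.03,"ty": 0,"tz": 0,"ax": 0,"ay": 0,"az": 0,"grip": 0.2},
    {"tx": -0.03,"ty": 0,"tz": 0,"ax": 0,"ay": 0,"az": 0,"grip": 0.2},
    {"tx": -0.01,"ty": 0,"tz": 0,"ax": 0,"ay": 0,"az": 0,"grip": 0.2},
    {"tx": 0,"ty": 0,"tz": 0,"ax": 0,"ay": 0,"az": 0,"grip": 0.2},
  ],
  squeeze=50,
)

```text
t: 17.77
position: [585.4, 146.0, -18.2]
tool_rot: [-1.98, -2.439, -0.0]
force: [-0.2, -1.3, 1.5]
finger_gap: 0.596
```

```bash
python3 - <<'E'
from h import *
st();print(ttrue(),RZ.inv().apply(ttrue()-C0))
im=imaging.camera('side');crop(im,220,150,80,80,7,'s18.png')
im=imaging.camera('top');crop(im,190,140,110,110,5.4,'t18.png')
E
```

```text
t 17.77 pos [585.4 146.  -18.2] F [-0.2 -1.3  1.5] gap 0.596 q [ 0.06  0.79  1.62  0.    0.73 -0.15] y [ 0.979  0.206 -0.   ] z [-0.  0. -1.]
[585.43473789 145.98993489  19.75339717] [  -0.17626092 -109.88744851   19.75339717]
```

View pics/s18.png

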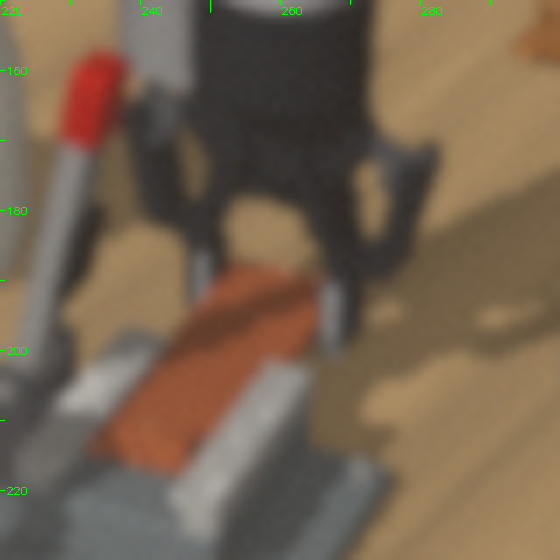

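View pics/t18.png

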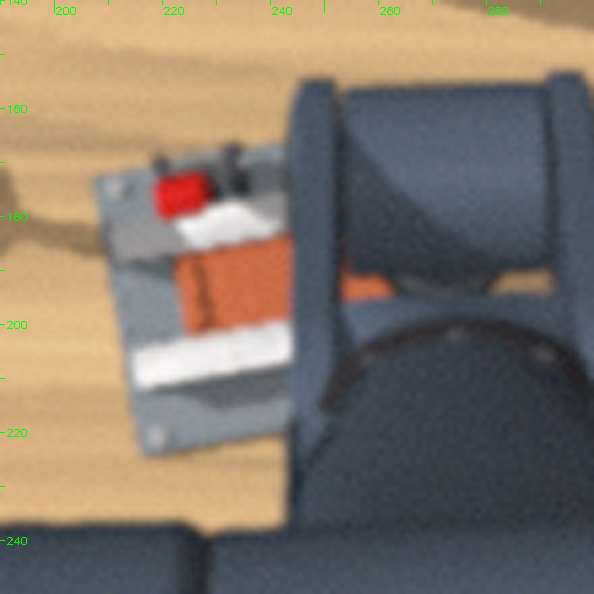

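>>> send_rows(
  rows=[
    {"tx": 0,"ty": 0,"tz": 0,"ax": 0,"ay": 0,"az": 0,"grip": -0.7},
    {"tx": 0,"ty": 0,"tz": 0,"ax": 0,"ay": 0,"az": 0,"grip": -0.7},
    {"tx": 0.04,"ty": 0,"tz": 0,"ax": 0,"ay": 0,"az": 0,"grip": -0.7},
    {"tx": 0.05,"ty": 0,"tz": 0,"ax": 0,"ay": 0,"az": 0,"grip": -0.7},
    {"tx": 0.025,"ty": 0,"tz": 0,"ax": 0,"ay": 0,"az": 0,"grip": -0.7},
    {"tx": 0,"ty": 0,"tz": 0,"ax": 0,"ay": 0,"az": 0,"grip": 0.2},
    {"tx": 0,"ty": 0,"tz": 0,"ax": 0,"ay": 0,"az": 0,"grip": 0.2},
    {"tx": 0,"ty": 0,"tz": 0,"ax": 0,"ay": 0,"az": 0,"grip": 0.2},
  ],
  squeeze=60,
)

```text
t: 18.88
position: [577.9, 181.1, -17.9]
tool_rot: [-1.979, -2.438, -0.002]
force: [-1.7, 2.7, 3.5]
finger_gap: 0.595
```

```bash
python3 - <<'E'
from h import *
st();print(ttrue(),RZ.inv().apply(ttrue()-C0))
im=imaging.camera('side');crop(im,220,150,80,80,7,'s19.png')
im=imaging.camera('top');crop(im,190,140,110,110,5.4,'t19.png')
E
```

```text
t 18.88 pos [577.9 181.1 -17.9] F [-1.7  2.7  3.5] gap 0.595 q [ 0.12  0.79  1.62  0.    0.73 -0.09] y [ 0.979  0.205 -0.   ] z [-0.001  0.002 -1.   ]
[577.89794346 181.04033459  20.07698495] [ -0.24087605 -74.03595462  20.07698495]
```

View pics/s19.png

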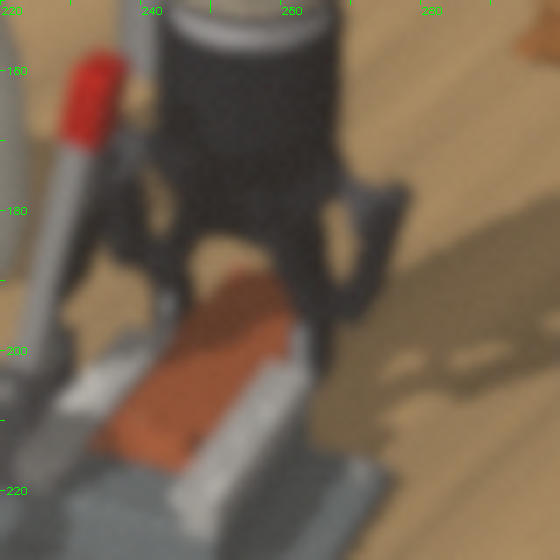

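View pics/t19.png

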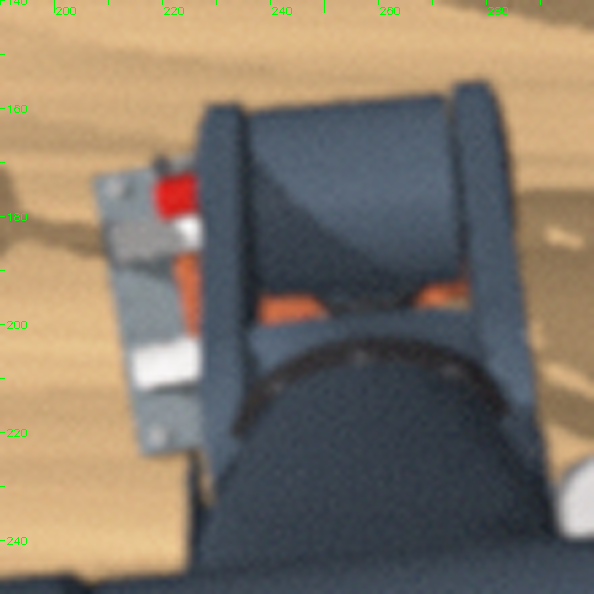

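>>> send_rows(
  rows=[
    {"tx": -0.02,"ty": 0,"tz": -0.001,"ax": 0,"ay": 0,"az": 0,"grip": 0.2},
    {"tx": -0.04,"ty": 0,"tz": -0.001,"ax": 0,"ay": 0,"az": 0,"grip": 0.2},
    {"tx": -0.05,"ty": 0,"tz": -0.001,"ax": 0,"ay": 0,"az": 0,"grip": 0.2},
    {"tx": -0.05,"ty": 0,"tz": 0,"ax": 0,"ay": 0,"az": 0,"grip": 0.2},
  ],
)

```text
t: 19.48
position: [588.1, 132.1, -17.6]
tool_rot: [-1.98, -2.438, -0.0]
force: [0.5, 0.5, -2.1]
finger_gap: 0.596
```

```bash
python3 - <<'E'
from h import *
st();print(ttrue(),RZ.inv().apply(ttrue()-C0))
e=pix2w('top',223.9,194.6,48);print(RZ.inv().apply(e-C0))
im=imaging.camera('side');crop(im,220,150,80,80,7,'s20.png')
E
```

```text
t 19.48 pos [588.1 132.1 -17.6] F [ 0.5  0.5 -2.1] gap 0.596 q [ 0.04  0.79  1.62  0.    0.73 -0.17] y [ 0.979  0.205 -0.001] z [-0.001  0.001 -1.   ]
[588.13103741 132.05118312  20.38567086] [  -0.44486742 -124.08204897   20.38567086]
[-0.46398032 19.15862046 48.        ]
```

View pics/s20.png

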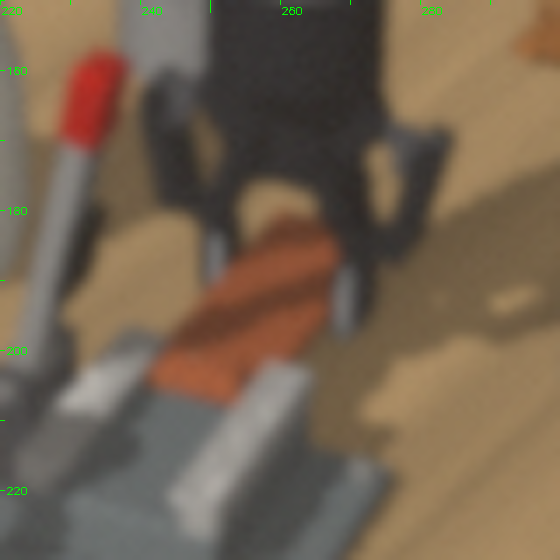

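>>> send_rows(
  rows=[
    {"tx": -0.05,"ty": 0,"tz": -0.001,"ax": 0,"ay": 0,"az": 0,"grip": 0.2},
    {"tx": -0.06,"ty": 0,"tz": 0,"ax": 0,"ay": 0,"az": 0,"grip": 0.2},
    {"tx": -0.05,"ty": 0,"tz": 0,"ax": 0,"ay": 0,"az": 0,"grip": 0.2},
    {"tx": 0,"ty": 0,"tz": 0,"ax": 0,"ay": 0,"az": 0,"grip": 0.2},
    {"tx": 0,"ty": 0,"tz": -0.05,"ax": 0,"ay": 0,"az": 0,"grip": 0.2},
    {"tx": 0,"ty": 0,"tz": -0.08,"ax": 0,"ay": 0,"az": 0,"grip": 0.2},
    {"tx": 0,"ty": 0,"tz": -0.05,"ax": 0,"ay": 0,"az": 0,"grip": 0.2},
  ],
)

```text
t: 20.4
position: [598.4, 87.5, 38.8]
tool_rot: [1.978, 2.44, 0.003]
force: [0.5, 0.9, -1.8]
finger_gap: 0.592
```

```bash
python3 - <<'E'
from h import *
st();print(ttrue(),RZ.inv().apply(ttrue()-C0))
im=imaging.camera('side');crop(im,220,130,90,90,6.6,'s21.png')
im=imaging.camera('top');crop(im,220,130,110,110,5.4,'t21.png')
SY=.103; S=np.array([634.4,-241.5]); ys=np.array([-np.sin(SY),np.cos(SY)])
g=S-18*ys; print('grip target',g)
Md=down(SY)
plan([(tpose([*g,75],Md),Md)],.2,maxmm=42,maxrad=.1)
E
```

```text
t 20.4 pos [598.4  87.5  38.8] F [ 0.5  0.9 -1.8] gap 0.592 q [-0.04  0.7   1.6   0.    0.83 -0.25] y [0.978 0.207 0.002] z [ 0.001  0.001 -1.   ]
[598.32498625  87.47812405  76.8472422 ] [   0.23343426 -169.80090826   76.8472422 ]
grip target [ 636.25072356 -259.40460338]
[{"tx": -0.1285, "ty": -0.0132, "tz": 0.0008, "ax": 0.0001, "ay": -0.0, "az": 0.0037, "grip": 0.2}, {"tx": -0.1286, "ty": -0.0117, "tz": 0.0008, "ax": 0.0002, "ay": -0.0, "az": 0.0038, "grip": 0.2}, {"tx": -0.1288, "ty": -0.0102, "tz": 0.0008, "ax": 0.0001, "ay": -0.0, "az": 0.0037, "grip": 0.2}, {"tx": -0.1288, "ty": -0.0087, "tz": 0.0009, "ax": 0.0002, "ay": -0.0001, "az": 0.0037, "grip": 0.2}, {"tx": -0.129, "ty": -0.0072, "tz": 0.0008, "ax": 0.0001, "ay": 0.0, "az": 0.0037, "grip": 0.2}, {"tx": -0.129, "ty": -0.0057, "tz": 0.0009, "ax": 0.0002, "ay": 0.0, "az": 0.0038, "grip": 0.2}, {"tx": -0.1291, "ty": -0.0042, "tz": 0.0009, "ax": 0.0001, "ay": -0.0, "az": 0.0037, "grip": 0.2}, {"tx": -0.1291, "ty": -0.0026, "tz": 0.0009, "ax": 0.0002, "ay": -0.0, "az": 0.0037, "grip": 0.2}]
[{"tx": -0.1292, "ty": -0.0012, "tz": 0.0008, "ax": 0.0001, "ay": -0.0, "az": 0.0037, "grip": 0.2}]
9 end [ 636.2 -259.4   37. ]
```

View pics/s21.png

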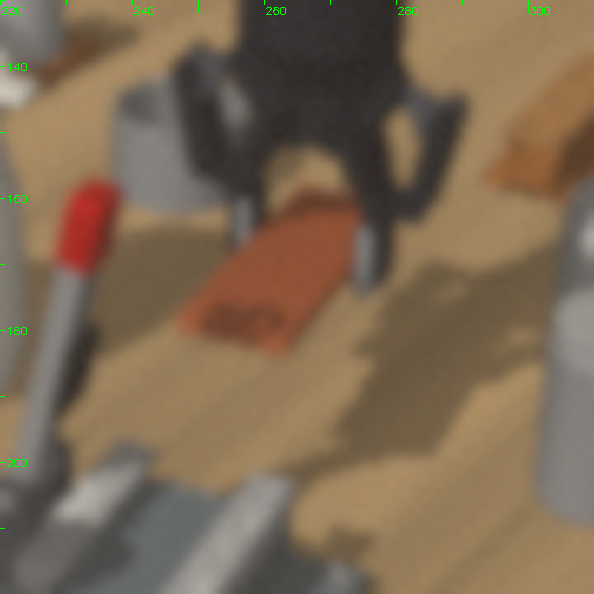

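View pics/t21.png

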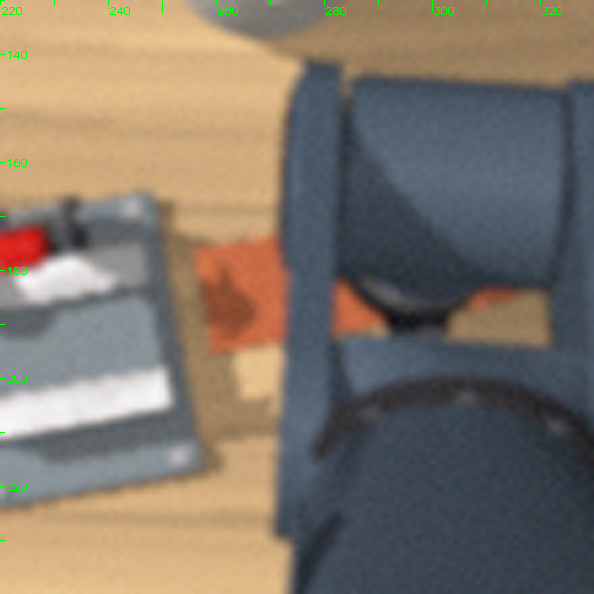

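```bash
python3 - <<'E'
from h import *
e=RZ.inv().apply(pix2w('top',257.2,185.9,104)-C0); print('plate +y end',e, 'offset centre-grip',e[1]-75+169.8)
E
```

```text
plate +y end [  0.81083608 -74.93876523 104.        ] offset centre-grip 19.86123477468641
```

>>> send_rows(
  rows=[
    {"tx": -0.07,"ty": -0.006,"tz": 0,"ax": 0,"ay": 0,"az": 0.004,"grip": 0.2},
    {"tx": -0.13,"ty": -0.012,"tz": 0,"ax": 0,"ay": 0,"az": 0.004,"grip": 0.2},
    {"tx": -0.13,"ty": -0.01,"tz": 0,"ax": 0,"ay": 0,"az": 0.004,"grip": 0.2},
    {"tx": -0.13,"ty": -0.009,"tz": 0,"ax": 0,"ay": 0,"az": 0.004,"grip": 0.2},
    {"tx": -0.13,"ty": -0.008,"tz": 0,"ax": 0,"ay": 0,"az": 0.004,"grip": 0.2},
    {"tx": -0.13,"ty": -0.007,"tz": 0,"ax": 0,"ay": 0,"az": 0.004,"grip": 0.2},
    {"tx": -0.13,"ty": -0.005,"tz": 0,"ax": 0,"ay": 0,"az": 0.004,"grip": 0.2},
    {"tx": -0.13,"ty": -0.004,"tz": 0,"ax": 0,"ay": 0,"az": 0.004,"grip": 0.2},
  ],
)

```text
t: 21.5
position: [625.6, -208.7, 35.2]
tool_rot: [-2.099, -2.333, 0.001]
force: [0.3, -0.4, -2.3]
finger_gap: 0.592
```

```bash
python3 - <<'E'
from h import *
st()
SY=.103; S=np.array([634.4,-241.5]); ys=np.array([-np.sin(SY),np.cos(SY)])
g=S-18*ys;Md=down(SY)
plan([(tpose([*g,76],Md),Md)],.2,maxmm=30,maxrad=.1)
E
```

```text
t 21.5 pos [ 625.6 -208.7   35.2] F [ 0.3 -0.4 -2.3] gap 0.592 q [-0.49  0.76  1.45  0.    0.93 -0.6 ] y [ 0.994  0.105 -0.002] z [-0.003  0.002 -1.   ]
[{"tx": -0.0859, "ty": 0.0087, "tz": -0.0049, "ax": -0.0004, "ay": -0.0003, "az": 0.0004, "grip": 0.2}, {"tx": -0.0858, "ty": 0.0089, "tz": -0.0048, "ax": -0.0004, "ay": -0.0004, "az": 0.0003, "grip": 0.2}]
2 end [ 636.3 -259.4   38. ]
```

>>> send_rows(
  rows=[
    {"tx": -0.086,"ty": 0.009,"tz": -0.004,"ax": 0,"ay": 0,"az": 0,"grip": 0.2},
    {"tx": -0.088,"ty": 0.009,"tz": -0.004,"ax": 0,"ay": 0,"az": 0,"grip": 0.2},
    {"tx": 0,"ty": 0,"tz": 0,"ax": 0,"ay": 0,"az": 0,"grip": 0.2},
  ],
)

```text
t: 21.88
position: [637.2, -261.1, 37.8]
tool_rot: [-2.103, -2.332, 0.0]
force: [-0.5, 0.2, -2.0]
finger_gap: 0.6
```

```bash
python3 - <<'E'
from h import *
st();print(ttrue())
im=imaging.camera('side');crop(im,260,90,100,100,6,'s22.png')
im=imaging.camera('top');crop(im,350,120,110,110,5.4,'t22.png')
E
```

```text
t 21.88 pos [ 637.2 -261.1   37.8] F [-0.5  0.2 -2. ] gap 0.6 q [-0.55  0.79  1.37  0.    0.98 -0.65] y [ 0.995  0.103 -0.001] z [-0.001  0.001 -1.   ]
[ 637.22467901 -261.11510285   75.81912293]
```

View pics/s22.png

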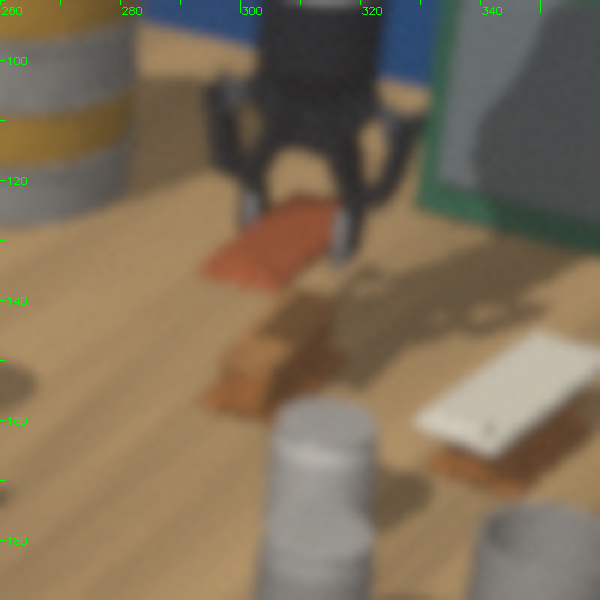

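View pics/t22.png

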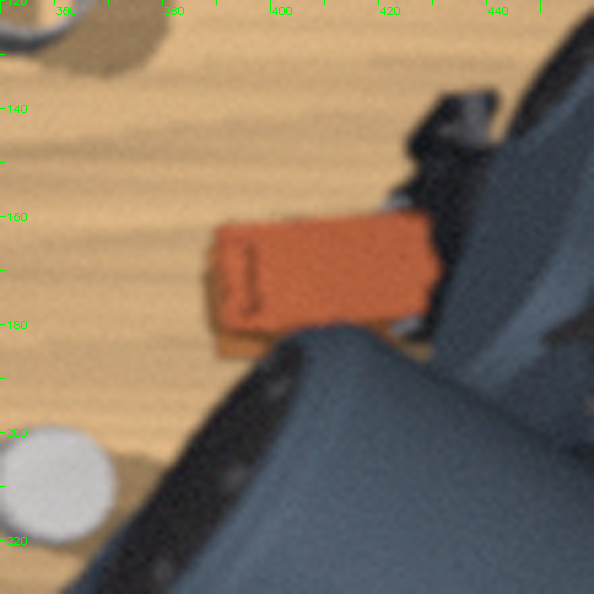

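```bash
python3 - <<'E'
from h import *
a=pix2w('top',350+215/5.4-.4,120+228/5.4-.4,104);b=pix2w('top',350+222/5.4-.4,120+330/5.4-.4,104)
c=pix2w('top',350+428/5.4-.4,120+212/5.4-.4,104)
print(a,b,(a+b)/2,np.linalg.norm(a-b),c, 'long edge yaw',np.arctan2((c-a)[0],-(c-a)[1]))
E
```

```text
[ 651.38526635 -161.54097351  104.        ] [ 602.05771537 -165.0691206   104.        ] [ 626.72149086 -163.30504705  104.        ] 49.45356517308936 [ 661.81774022 -263.30385762  104.        ] long edge yaw 0.1021605751456388
```

>>> send_rows(
  rows=[
    {"tx": -0.01,"ty": 0,"tz": 0.05,"ax": 0,"ay": 0,"az": 0,"grip": 0.2},
    {"tx": 0,"ty": 0,"tz": 0.06,"ax": 0,"ay": 0,"az": 0,"grip": 0.2},
    {"tx": 0,"ty": 0,"tz": 0.04,"ax": 0,"ay": 0,"az": 0,"grip": 0.2},
    {"tx": 0,"ty": 0,"tz": 0.015,"ax": 0,"ay": 0,"az": 0,"grip": 0.2},
    {"tx": 0,"ty": 0,"tz": 0,"ax": 0,"ay": 0,"az": 0,"grip": 0.2},
  ],
)

```text
t: 22.6
position: [637.8, -260.3, -11.3]
tool_rot: [-2.098, -2.336, -0.0]
force: [0.1, -0.3, -2.1]
finger_gap: 0.586
```

>>> send_rows(
  rows=[
    {"tx": 0,"ty": 0,"tz": 0.007,"ax": 0,"ay": 0,"az": 0,"grip": 0.2},
    {"tx": 0,"ty": 0,"tz": 0,"ax": 0,"ay": 0,"az": 0,"grip": 0.2},
  ],
)

```text
t: 22.85
position: [638.3, -260.8, -12.3]
tool_rot: [-2.099, -2.337, -0.001]
force: [1.3, -0.1, -1.2]
finger_gap: 0.59
```

>>> send_rows(
  rows=[
    {"tx": 0,"ty": 0,"tz": 0.007,"ax": 0,"ay": 0,"az": 0,"grip": 0.2},
    {"tx": 0,"ty": 0,"tz": 0,"ax": 0,"ay": 0,"az": 0,"grip": 0.2},
  ],
)

```text
t: 23.1
position: [637.9, -260.6, -14.9]
tool_rot: [-2.099, -2.336, -0.001]
force: [0.4, -0.4, -1.5]
finger_gap: 0.595
```

>>> send_rows(
  rows=[
    {"tx": 0,"ty": 0,"tz": 0.006,"ax": 0,"ay": 0,"az": 0,"grip": 0.2},
    {"tx": 0,"ty": 0,"tz": 0,"ax": 0,"ay": 0,"az": 0,"grip": 0.2},
  ],
)

```text
t: 23.35
position: [638.2, -260.7, -16.0]
tool_rot: [-2.099, -2.336, -0.001]
force: [-0.5, 1.2, 1.5]
finger_gap: 0.593
```

>>> send_rows(
  rows=[
    {"tx": 0,"ty": 0,"tz": 0.005,"ax": 0,"ay": 0,"az": 0,"grip": 0.2},
    {"tx": 0,"ty": 0,"tz": 0,"ax": 0,"ay": 0,"az": 0,"grip": 0.2},
  ],
)

```text
t: 23.6
position: [638.2, -260.6, -16.7]
tool_rot: [-2.099, -2.337, -0.001]
force: [-2.3, 1.4, 7.9]
finger_gap: 0.594
```

```bash
python3 - <<'E'
from h import *
st()
im=imaging.camera('side');crop(im,260,90,100,100,6,'s23.png')
im=imaging.camera('top');crop(im,350,120,110,110,5.4,'t23.png')
E
```

```text
t 23.6 pos [ 638.2 -260.6  -16.7] F [-2.3  1.4  7.9] gap 0.594 q [-0.55  0.87  1.39  0.    0.89 -0.66] y [ 0.994  0.107 -0.   ] z [-0.     0.001 -1.   ]
```

View pics/s23.png

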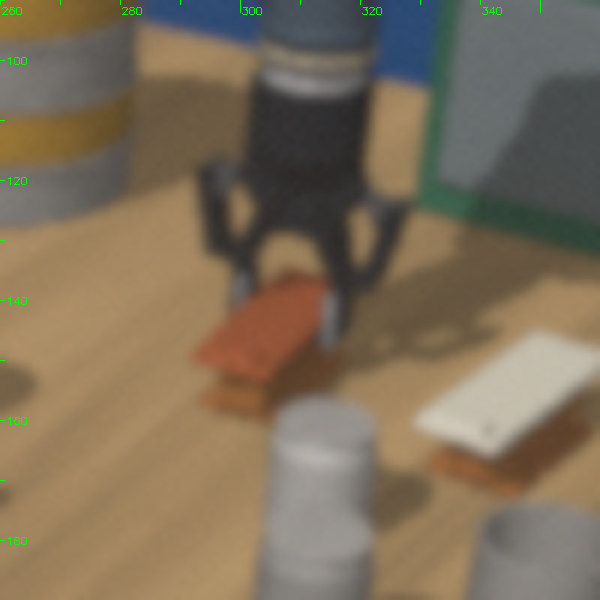

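View pics/t23.png

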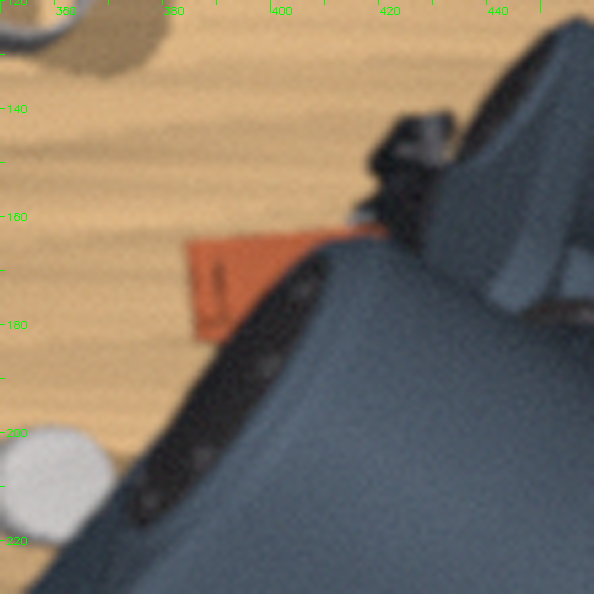

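```bash
python3 - <<'E'
from h import *
f=lambda x,y:pix2w('top',350+x/5.4-.4,120+y/5.4-.4,48)
a=f(187,242);b=f(196,342);c=f(370,230);print((a+b)/2,np.arctan2((c-a)[0],-(c-a)[1]))
E
```

```text
[ 627.65602694 -165.62655947   48.        ] 0.09262550545599371
```

>>> send_rows(
  rows=[
    {"tx": 0,"ty": 0,"tz": -0.003,"ax": 0,"ay": 0,"az": 0,"grip": 0.0},
    {"tx": 0,"ty": 0,"tz": 0,"ax": 0,"ay": 0,"az": 0,"grip": -0.4},
    {"tx": 0,"ty": 0,"tz": 0,"ax": 0,"ay": 0,"az": 0,"grip": -0.8},
    {"tx": 0,"ty": 0,"tz": 0,"ax": 0,"ay": 0,"az": 0,"grip": -1},
  ],
)

```text
t: 24.2
position: [637.9, -260.6, -17.7]
tool_rot: [-2.099, -2.336, -0.001]
force: [0.2, -0.4, 0.4]
finger_gap: 0.998
```

```bash
python3 - <<'E'
from h import *
st()
s=ctrl.sense();p=s['position'];M=R.from_rotvec(s['tool_rot']).as_matrix()
Md=down(.21)
plan([(p+[0,0,100],M),(tpose(cl([-10,-120,260]),Md),Md)],-1,maxmm=50,maxrad=.17)
E
```

```text
t 24.2 pos [ 637.9 -260.6  -17.7] F [ 0.2 -0.4  0.4] gap 0.998 q [-0.55  0.87  1.39  0.    0.89 -0.66] y [ 0.994  0.107 -0.001] z [-0.001  0.001 -1.   ]
[{"tx": 0.0003, "ty": -0.0001, "tz": -0.1667, "ax": 0.0, "ay": 0.0, "az": 0.0, "grip": -1}, {"tx": 0.0002, "ty": -0.0002, "tz": -0.1666, "ax": 0.0, "ay": 0.0, "az": 0.0, "grip": -1}, {"tx": 0.1478, "ty": -0.0066, "tz": -0.0515, "ax": -0.0, "ay": -0.0001, "az": -0.0037, "grip": -1}, {"tx": 0.1478, "ty": -0.0048, "tz": -0.0515, "ax": -0.0, "ay": -0.0, "az": -0.0036, "grip": -1}, {"tx": 0.1479, "ty": -0.0032, "tz": -0.0516, "ax": -0.0001, "ay": -0.0001, "az": -0.0037, "grip": -1}, {"tx": 0.1479, "ty": -0.0014, "tz": -0.0516, "ax": 0.0, "ay": -0.0, "az": -0.0036, "grip": -1}, {"tx": 0.1479, "ty": 0.0003, "tz": -0.0516, "ax": -0.0, "ay": -0.0001, "az": -0.0037, "grip": -1}, {"tx": 0.1479, "ty": 0.0019, "tz": -0.0516, "ax": -0.0, "ay": -0.0, "az": -0.0036, "grip": -1}]
[{"tx": 0.1478, "ty": 0.0037, "tz": -0.0516, "ax": -0.0001, "ay": -0.0001, "az": -0.0037, "grip": -1}, {"tx": 0.1478, "ty": 0.0053, "tz": -0.0517, "ax": 0.0, "ay": -0.0, "az": -0.0036, "grip": -1}, {"tx": 0.1477, "ty": 0.0071, "tz": -0.0517, "ax": -0.0, "ay": -0.0001, "az": -0.0037, "grip": -1}]
11 end [577.9 134.  222. ]
```

Rise gently first, then check the plate.

>>> send_rows(
  rows=[
    {"tx": 0,"ty": 0,"tz": -0.03,"ax": 0,"ay": 0,"az": 0,"grip": -1},
    {"tx": 0,"ty": 0,"tz": -0.1,"ax": 0,"ay": 0,"az": 0,"grip": -1},
    {"tx": 0,"ty": 0,"tz": -0.15,"ax": 0,"ay": 0,"az": 0,"grip": -1},
    {"tx": 0,"ty": 0,"tz": -0.06,"ax": 0,"ay": 0,"az": 0,"grip": -1},
    {"tx": 0.148,"ty": -0.007,"tz": -0.05,"ax": 0,"ay": 0,"az": -0.004,"grip": -1},
    {"tx": 0.148,"ty": -0.005,"tz": -0.05,"ax": 0,"ay": 0,"az": -0.004,"grip": -1},
    {"tx": 0.148,"ty": -0.003,"tz": -0.05,"ax": 0,"ay": 0,"az": -0.004,"grip": -1},
    {"tx": 0.148,"ty": 0,"tz": -0.05,"ax": 0,"ay": 0,"az": -0.004,"grip": -1},
  ],
)

```text
t: 25.2
position: [610.5, -83.7, 144.9]
tool_rot: [-2.039, -2.387, -0.0]
force: [0.5, -0.4, 0.1]
finger_gap: 1.0
```

>>> send_rows(
  rows=[
    {"tx": 0.148,"ty": 0,"tz": -0.05,"ax": 0,"ay": 0,"az": -0.004,"grip": -1},
    {"tx": 0.148,"ty": 0.002,"tz": -0.05,"ax": 0,"ay": 0,"az": -0.004,"grip": -1},
    {"tx": 0.148,"ty": 0.004,"tz": -0.05,"ax": 0,"ay": 0,"az": -0.004,"grip": -1},
    {"tx": 0.148,"ty": 0.005,"tz": -0.05,"ax": 0,"ay": 0,"az": -0.004,"grip": -1},
    {"tx": 0.148,"ty": 0.007,"tz": -0.05,"ax": 0,"ay": 0,"az": -0.004,"grip": -1},
  ],
)

```text
t: 25.82
position: [575.6, 135.5, 220.3]
tool_rot: [-1.962, -2.451, 0.0]
force: [0.5, 0.2, -0.1]
finger_gap: 0.998
```

```bash
python3 - <<'E'
from h import *
st()
im=imaging.camera('side');crop(im,190,90,160,130,5,'s24.png')
im=imaging.camera('top');crop(im,350,120,110,110,5.4,'t24.png');crop(im,190,130,110,110,5.4,'t24b.png')
M=R.from_rotvec([2.613,.273,-1.521]).as_matrix()
plan([((557.4,255.3,243),M)],-1,maxmm=48,maxrad=.17)
E
```

```text
t 25.82 pos [575.6 135.5 220.3] F [ 0.5  0.2 -0.1] gap 0.998 q [ 0.04  0.45  1.49  0.    1.21 -0.18] y [ 0.976  0.219 -0.001] z [-0.002  0.001 -1.   ]
[{"tx": 0.0358, "ty": 0.0024, "tz": -0.0064, "ax": 0.024, "ay": -0.0237, "az": 0.0413, "grip": -1}, {"tx": 0.0353, "ty": -0.0027, "tz": -0.009, "ax": 0.0239, "ay": -0.0238, "az": 0.0412, "grip": -1}, {"tx": 0.0338, "ty": -0.008, "tz": -0.0111, "ax": 0.024, "ay": -0.0237, "az": 0.0413, "grip": -1}, {"tx": 0.0315, "ty": -0.0131, "tz": -0.0128, "ax": 0.024, "ay": -0.0238, "az": 0.0412, "grip": -1}, {"tx": 0.0285, "ty": -0.0181, "tz": -0.0139, "ax": 0.024, "ay": -0.0237, "az": 0.0413, "grip": -1}, {"tx": 0.0248, "ty": -0.0225, "tz": -0.0144, "ax": 0.0239, "ay": -0.0237, "az": 0.0413, "grip": -1}, {"tx": 0.0205, "ty": -0.0266, "tz": -0.0141, "ax": 0.024, "ay": -0.0238, "az": 0.0412, "grip": -1}, {"tx": 0.0158, "ty": -0.03, "tz": -0.0134, "ax": 0.024, "ay": -0.0237, "az": 0.0413, "grip": -1}]
[{"tx": 0.0108, "ty": -0.0327, "tz": -0.0121, "ax": 0.0239, "ay": -0.0238, "az": 0.0412, "grip": -1}, {"tx": 0.0056, "ty": -0.0346, "tz": -0.0101, "ax": 0.024, "ay": -0.0237, "az": 0.0413, "grip": -1}, {"tx": 0.0004, "ty": -0.0356, "tz": -0.0077, "ax": 0.024, "ay": -0.0238, "az": 0.0413, "grip": -1}]
11 end [557.4 255.3 243. ]
```

View pics/s24.png

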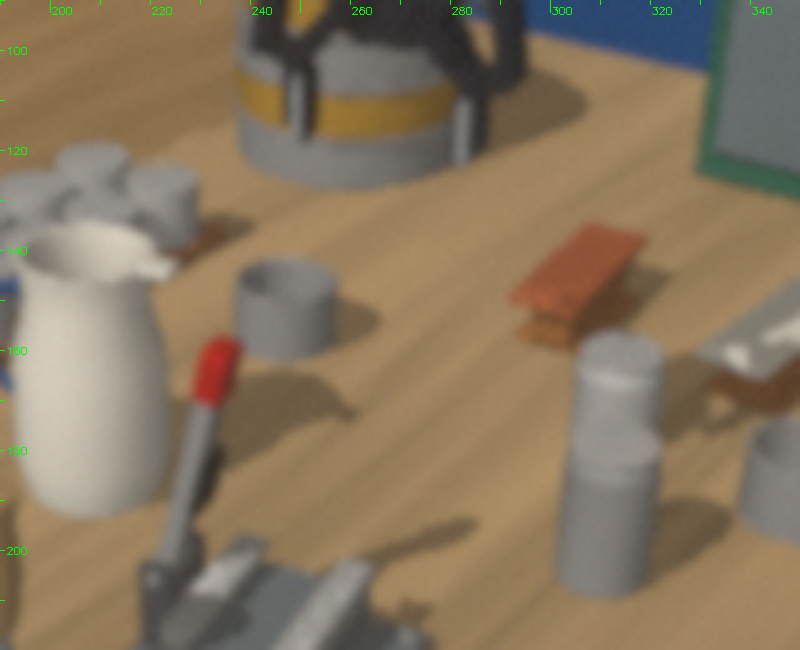

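View pics/t24.png

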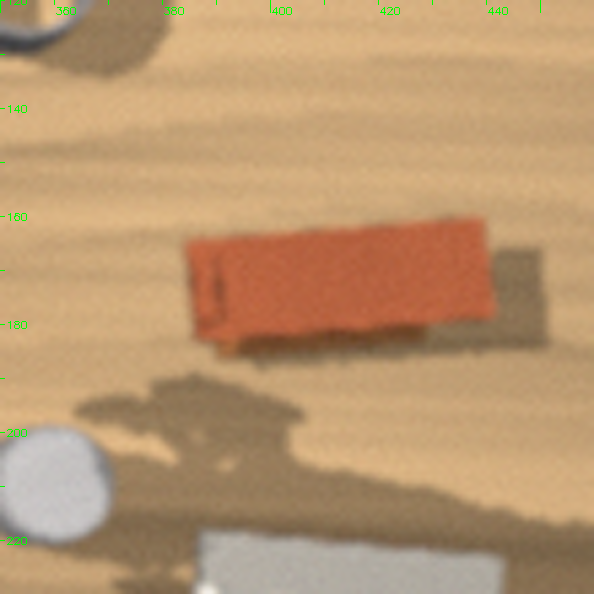

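View pics/t24b.png

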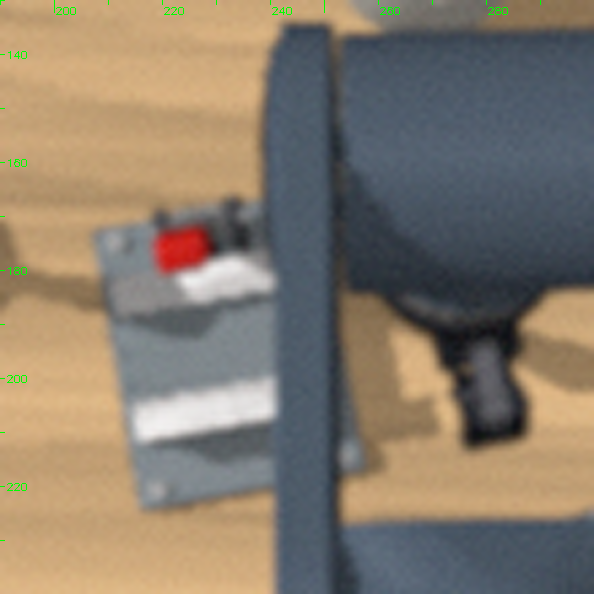

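>>> send_rows(
  rows=[
    {"tx": 0.036,"ty": 0.002,"tz": -0.006,"ax": 0.024,"ay": -0.024,"az": 0.041,"grip": -1},
    {"tx": 0.035,"ty": -0.003,"tz": -0.009,"ax": 0.024,"ay": -0.024,"az": 0.041,"grip": -1},
    {"tx": 0.034,"ty": -0.008,"tz": -0.011,"ax": 0.024,"ay": -0.024,"az": 0.041,"grip": -1},
    {"tx": 0.031,"ty": -0.013,"tz": -0.013,"ax": 0.024,"ay": -0.024,"az": 0.041,"grip": -1},
    {"tx": 0.028,"ty": -0.018,"tz": -0.014,"ax": 0.024,"ay": -0.024,"az": 0.041,"grip": -1},
    {"tx": 0.025,"ty": -0.022,"tz": -0.014,"ax": 0.024,"ay": -0.024,"az": 0.041,"grip": -1},
    {"tx": 0.02,"ty": -0.027,"tz": -0.014,"ax": 0.024,"ay": -0.024,"az": 0.041,"grip": -1},
  ],
)

```text
t: 26.8
position: [564.6, 208.1, 232.7]
tool_rot: [2.618, 1.173, -1.08]
force: [-0.4, -0.6, -0.2]
finger_gap: 1.0
```

```bash
python3 - <<'E'
from h import *
st()
f=lambda x,y:pix2w('top',350+x/5.4-.4,120+y/5.4-.4,48)
print('plate centre',np.mean([f(*c) for c in((187,242),(486,219),(497,318),(196,342))],0))
M=R.from_rotvec([2.613,.273,-1.521]).as_matrix()
plan([((557.4,255.3,243),M)],-1,maxmm=48,maxrad=.17)
E
```

```text
t 26.8 pos [564.6 208.1 232.7] F [-0.4 -0.6 -0.2] gap 1.0 q [ 0.27  0.86  0.87 -0.2   2.11  0.95] y [ 0.68  -0.705 -0.204] z [-0.572 -0.335 -0.749]
plate centre [ 635.62559244 -240.70161766   48.        ]
[{"tx": 0.0164, "ty": -0.0335, "tz": -0.0162, "ax": 0.0239, "ay": -0.0229, "az": 0.0408, "grip": -1}, {"tx": 0.0109, "ty": -0.0365, "tz": -0.0145, "ax": 0.0239, "ay": -0.0228, "az": 0.0407, "grip": -1}, {"tx": 0.005, "ty": -0.0384, "tz": -0.0122, "ax": 0.0239, "ay": -0.0229, "az": 0.0408, "grip": -1}, {"tx": -0.0007, "ty": -0.0396, "tz": -0.0095, "ax": 0.0239, "ay": -0.0229, "az": 0.0408, "grip": -1}]
4 end [557.4 255.3 243. ]
```

>>> send_rows(
  rows=[
    {"tx": 0.016,"ty": -0.033,"tz": -0.016,"ax": 0.024,"ay": -0.023,"az": 0.041,"grip": -1},
    {"tx": 0.011,"ty": -0.037,"tz": -0.014,"ax": 0.024,"ay": -0.023,"az": 0.041,"grip": -1},
    {"tx": 0.005,"ty": -0.039,"tz": -0.012,"ax": 0.024,"ay": -0.023,"az": 0.041,"grip": -1},
    {"tx": 0,"ty": -0.04,"tz": -0.01,"ax": 0.024,"ay": -0.023,"az": 0.041,"grip": -1},
    {"tx": 0,"ty": 0,"tz": 0,"ax": 0,"ay": 0,"az": 0,"grip": -1},
  ],
)

```text
t: 27.42
position: [557.5, 254.0, 240.4]
tool_rot: [2.612, 0.275, -1.525]
force: [0.3, 0.3, 1.0]
finger_gap: 0.996
```

```bash
python3 - <<'E'
from h import *
st()
M=R.from_rotvec([2.605,.271,-1.531]).as_matrix()
s=ctrl.sense();
plan([((545.5,251.8,159.9),M)],-1,maxmm=30,maxrad=.17)
im=imaging.camera('side');crop(im,180,90,110,110,5.4,'s25.png')
E
```

```text
t 27.43 pos [557.5 254.  240.4] F [0.3 0.3 1. ] gap 0.996 q [0.23 1.07 0.6  0.04 2.53 1.61] y [ 0.208 -0.978 -0.001] z [-0.852 -0.181 -0.492]
[{"tx": 0.0712, "ty": -0.0003, "tz": 0.0558, "ax": -0.0001, "ay": -0.0007, "az": 0.0003, "grip": -1}, {"tx": 0.0712, "ty": -0.0005, "tz": 0.0556, "ax": -0.0002, "ay": -0.0006, "az": 0.0004, "grip": -1}, {"tx": 0.0714, "ty": -0.0005, "tz": 0.0555, "ax": -0.0001, "ay": -0.0007, "az": 0.0003, "grip": -1}]
3 end [545.5 251.8 159.9]
```

View pics/s25.png

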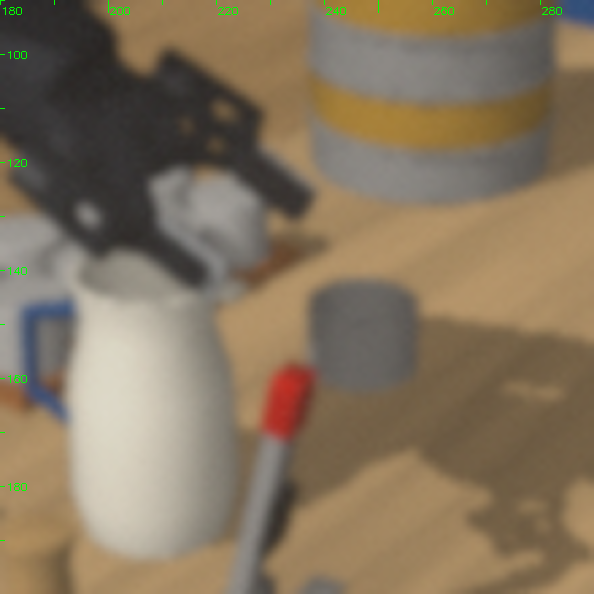

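Same pose as after the release; going back down around the grip and closing.

>>> send_rows(
  rows=[
    {"tx": 0.071,"ty": 0,"tz": 0.056,"ax": 0,"ay": 0,"az": 0,"grip": -1},
    {"tx": 0.071,"ty": 0,"tz": 0.056,"ax": 0,"ay": 0,"az": 0,"grip": -1},
    {"tx": 0.071,"ty": 0,"tz": 0.056,"ax": 0,"ay": 0,"az": 0,"grip": -1},
    {"tx": 0,"ty": 0,"tz": 0,"ax": 0,"ay": 0,"az": 0,"grip": 0},
    {"tx": 0,"ty": 0,"tz": 0,"ax": 0,"ay": 0,"az": 0,"grip": 0.8},
    {"tx": 0,"ty": 0,"tz": 0,"ax": 0,"ay": 0,"az": 0,"grip": 0.8},
    {"tx": 0,"ty": 0,"tz": 0,"ax": 0,"ay": 0,"az": 0,"grip": 0.8},
    {"tx": 0,"ty": 0,"tz": 0,"ax": 0,"ay": 0,"az": 0,"grip": 0.8},
  ],
  squeeze=40,
)

```text
t: 28.48
position: [546.2, 251.9, 164.9]
tool_rot: [2.615, 0.274, -1.516]
force: [1.9, -4.9, 3.4]
finger_gap: 0.27
```

```bash
python3 - <<'E'
from h import *
st()
im=imaging.camera('side');crop(im,180,90,110,110,5.4,'s26.png')
arc(-np.arange(1,14)*.1,.8)
E
```

```text
t 28.48 pos [546.2 251.9 164.9] F [ 1.9 -4.9  3.4] gap 0.27 q [0.23 1.11 0.69 0.03 2.39 1.61] y [ 0.208 -0.978  0.002] z [-0.849 -0.182 -0.497]
[{"tx": 0.0072, "ty": -0.0, "tz": 0.0421, "ax": 0.0001, "ay": 0.0318, "az": 0.0, "grip": 0.8}, {"tx": 0.0072, "ty": -0.0001, "tz": 0.0421, "ax": 0.0, "ay": 0.0319, "az": 0.0, "grip": 0.8}, {"tx": 0.0072, "ty": -0.0, "tz": 0.0421, "ax": 0.0001, "ay": 0.0318, "az": 0.0001, "grip": 0.8}, {"tx": 0.0071, "ty": -0.0001, "tz": 0.0421, "ax": 0.0, "ay": 0.0318, "az": -0.0, "grip": 0.8}, {"tx": 0.0072, "ty": -0.0, "tz": 0.0421, "ax": 0.0001, "ay": 0.0319, "az": 0.0, "grip": 0.8}, {"tx": 0.0072, "ty": -0.0, "tz": 0.0421, "ax": 0.0, "ay": 0.0318, "az": 0.0, "grip": 0.8}, {"tx": 0.0072, "ty": -0.0001, "tz": 0.0421, "ax": 0.0001, "ay": 0.0318, "az": 0.0001, "grip": 0.8}, {"tx": 0.0072, "ty": -0.0, "tz": 0.0421, "ax": 0.0, "ay": 0.0318, "az": -0.0, "grip": 0.8}]
[{"tx": 0.0072, "ty": -0.0001, "tz": 0.0421, "ax": 0.0001, "ay": 0.0319, "az": -0.0, "grip": 0.8}, {"tx": 0.0071, "ty": -0.0, "tz": 0.0421, "ax": 0.0, "ay": 0.0318, "az": 0.0, "grip": 0.8}, {"tx": 0.0072, "ty": -0.0001, "tz": 0.0421, "ax": 0.0001, "ay": 0.0318, "az": 0.0, "grip": 0.8}, {"tx": 0.0072, "ty": 0.0, "tz": 0.0421, "ax": 0.0, "ay": 0.0319, "az": 0.0001, "grip": 0.8}, {"tx": 0.0072, "ty": -0.0, "tz": 0.0421, "ax": 0.0001, "ay": 0.0318, "az": -0.0, "grip": 0.8}]
13 end [504.  242.9  15.9]
```

View pics/s26.png

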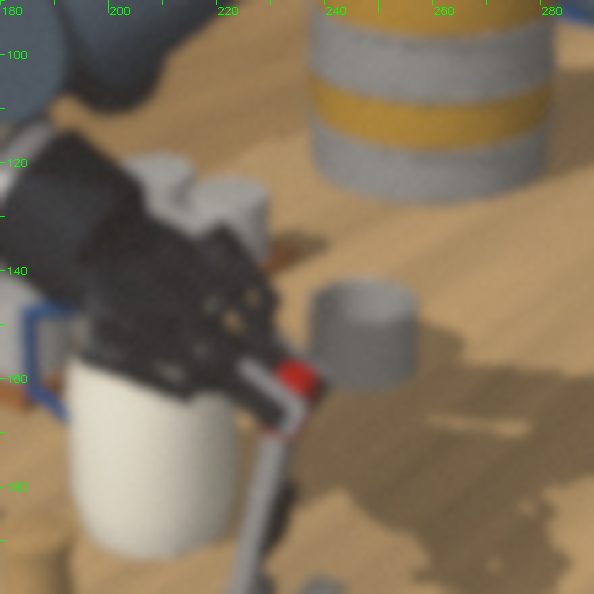

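>>> send_rows(
  rows=[
    {"tx": 0.007,"ty": 0,"tz": 0.042,"ax": 0,"ay": 0.032,"az": 0,"grip": 0.8},
    {"tx": 0.007,"ty": 0,"tz": 0.042,"ax": 0,"ay": 0.032,"az": 0,"grip": 0.8},
    {"tx": 0.007,"ty": 0,"tz": 0.042,"ax": 0,"ay": 0.032,"az": 0,"grip": 0.8},
    {"tx": 0.007,"ty": 0,"tz": 0.042,"ax": 0,"ay": 0.032,"az": 0,"grip": 0.8},
  ],
)

```text
t: 29.02
position: [512.7, 244.6, 126.5]
tool_rot: [2.9, 0.305, -0.969]
force: [2.8, -4.1, -0.9]
finger_gap: 0.271
```

>>> send_rows(
  rows=[
    {"tx": 0.007,"ty": 0,"tz": 0.042,"ax": 0,"ay": 0.032,"az": 0,"grip": 0.8},
    {"tx": 0.007,"ty": 0,"tz": 0.042,"ax": 0,"ay": 0.032,"az": 0,"grip": 0.8},
    {"tx": 0.007,"ty": 0,"tz": 0.042,"ax": 0,"ay": 0.032,"az": 0,"grip": 0.8},
    {"tx": 0.007,"ty": 0,"tz": 0.042,"ax": 0,"ay": 0.032,"az": 0,"grip": 0.8},
  ],
)

```text
t: 29.52
position: [496.8, 241.2, 78.3]
tool_rot: [3.074, 0.325, -0.374]
force: [4.2, -5.1, -1.3]
finger_gap: 0.271
```

```bash
python3 - <<'E'
from h import *
st()
im=imaging.camera('side');crop(im,200,130,110,110,5.4,'s27.png')
E
```

```text
t 29.52 pos [496.8 241.2  78.3] F [ 4.2 -5.1 -1.3] gap 0.271 q [0.25 0.69 1.52 0.01 1.18 1.6 ] y [ 0.209 -0.978  0.002] z [-0.234 -0.053 -0.971]
```

View pics/s27.png

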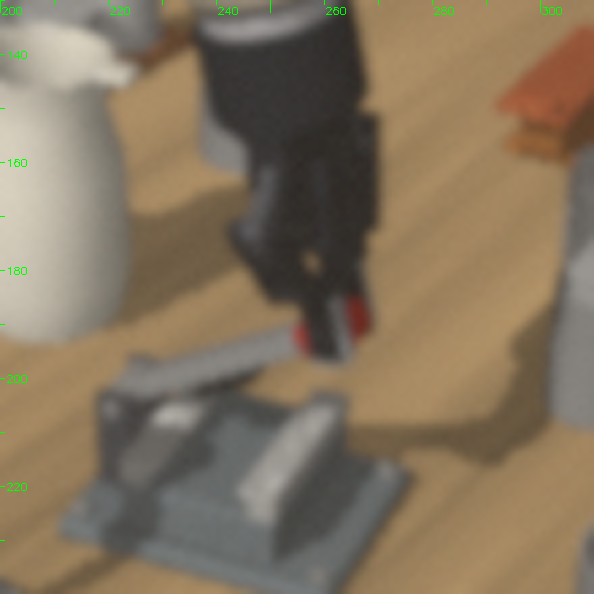

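>>> send_rows(
  rows=[
    {"tx": 0.007,"ty": 0,"tz": 0.042,"ax": 0,"ay": 0.032,"az": 0,"grip": 0.8},
    {"tx": 0.007,"ty": 0,"tz": 0.042,"ax": 0,"ay": 0.032,"az": 0,"grip": 0.8},
    {"tx": 0.006,"ty": 0,"tz": 0.042,"ax": 0,"ay": 0.032,"az": 0,"grip": 0.8},
    {"tx": 0.006,"ty": 0,"tz": 0.042,"ax": 0,"ay": 0.032,"az": 0,"grip": 0.8},
  ],
)

```text
t: 30.08
position: [500.6, 242.2, 28.0]
tool_rot: [-3.099, -0.327, -0.25]
force: [6.4, -9.4, -2.9]
finger_gap: 0.274
```

>>> send_rows(
  rows=[
    {"tx": 0.003,"ty": 0,"tz": 0.021,"ax": 0,"ay": 0.016,"az": 0,"grip": 0.8},
    {"tx": 0.003,"ty": 0,"tz": 0.012,"ax": 0,"ay": 0.009,"az": 0,"grip": 0.8},
    {"tx": 0,"ty": 0,"tz": 0,"ax": 0,"ay": 0,"az": 0,"grip": 0.8},
  ],
)

```text
t: 30.45
position: [503.2, 242.7, 17.9]
tool_rot: [-3.08, -0.325, -0.363]
force: [3.7, -7.2, -3.6]
finger_gap: 0.268
```

```bash
python3 - <<'E'
from h import *
st()
im=imaging.camera('side');crop(im,200,130,110,110,5.4,'s28.png')
E
```

```text
t 30.45 pos [503.2 242.7  17.9] F [ 3.7 -7.2 -3.6] gap 0.268 q [ 0.26  0.66  1.93 -0.04  0.32  1.65] y [ 0.209 -0.978  0.001] z [ 0.227  0.047 -0.973]
```

View pics/s28.png

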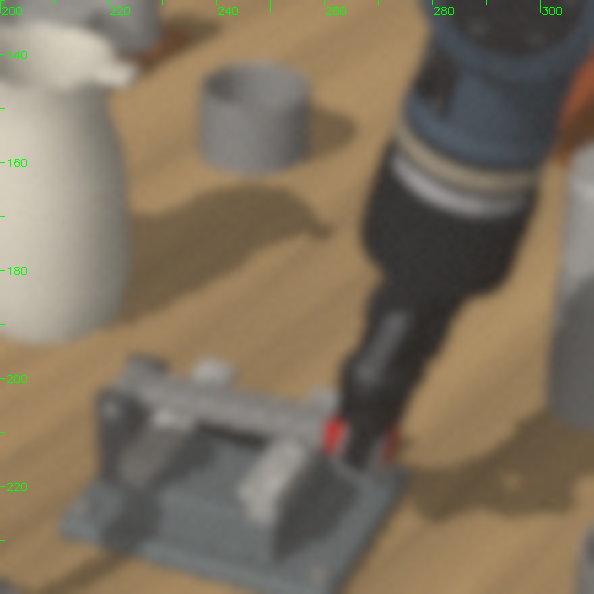

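>>> send_rows(
  rows=[
    {"tx": -0.003,"ty": 0,"tz": 0.008,"ax": 0,"ay": 0.005,"az": 0,"grip": 0.8},
    {"tx": -0.003,"ty": 0,"tz": 0.008,"ax": 0,"ay": 0,"az": 0,"grip": 0.8},
    {"tx": 0,"ty": 0,"tz": 0,"ax": 0,"ay": 0,"az": 0,"grip": 0.8},
  ],
)

```text
t: 30.88
position: [503.9, 242.9, 13.6]
tool_rot: [-3.074, -0.324, -0.391]
force: [3.3, -9.3, -0.1]
finger_gap: 0.273
```

>>> send_rows(
  rows=[
    {"tx": -0.002,"ty": 0,"tz": 0.007,"ax": 0,"ay": 0,"az": 0,"grip": 0.8},
    {"tx": -0.002,"ty": 0,"tz": 0.007,"ax": 0,"ay": 0,"az": 0,"grip": 0.8},
    {"tx": 0,"ty": 0,"tz": 0,"ax": 0,"ay": 0,"az": 0,"grip": 0.8},
  ],
)

```text
t: 31.25
position: [503.8, 242.9, 10.8]
tool_rot: [-3.074, -0.324, -0.393]
force: [-0.5, -10.1, 12.6]
finger_gap: 0.268
```

>>> send_rows(
  rows=[
    {"tx": 0,"ty": 0,"tz": 0.004,"ax": 0,"ay": 0,"az": 0,"grip": 0.8},
    {"tx": 0,"ty": 0,"tz": 0,"ax": 0,"ay": 0,"az": 0,"grip": -1},
    {"tx": 0,"ty": 0,"tz": 0,"ax": 0,"ay": 0,"az": 0,"grip": -1},
    {"tx": 0,"ty": 0,"tz": 0,"ax": 0,"ay": 0,"az": 0,"grip": -1},
    {"tx": 0,"ty": 0,"tz": -0.08,"ax": 0,"ay": 0,"az": 0,"grip": -1},
    {"tx": 0,"ty": 0,"tz": -0.12,"ax": 0,"ay": 0,"az": 0,"grip": -1},
    {"tx": 0,"ty": 0,"tz": -0.15,"ax": 0,"ay": 0,"az": 0,"grip": -1},
    {"tx": 0,"ty": 0,"tz": -0.1,"ax": 0,"ay": 0,"az": 0,"grip": -1},
  ],
)

```text
t: 32.25
position: [468.6, 237.0, 139.2]
tool_rot: [-3.074, -0.325, -0.385]
force: [0.0, 0.1, -0.2]
finger_gap: 0.999
```

```bash
python3 - <<'E'
from h import *
st()
im=imaging.camera('side');crop(im,200,130,170,125,4.7,'s29.png');crop(im,200,180,90,60,7,'s29b.png')
im=imaging.camera('top');cv2.imwrite('pics/t29.png',im[:,:,::-1])
E
```

```text
t 32.25 pos [468.6 237.  139.2] F [ 0.   0.1 -0.2] gap 0.999 q [ 0.26  0.39  1.94 -0.02  0.57  1.64] y [ 0.209 -0.978 -0.   ] z [ 0.241  0.052 -0.969]
```

View pics/s29.png

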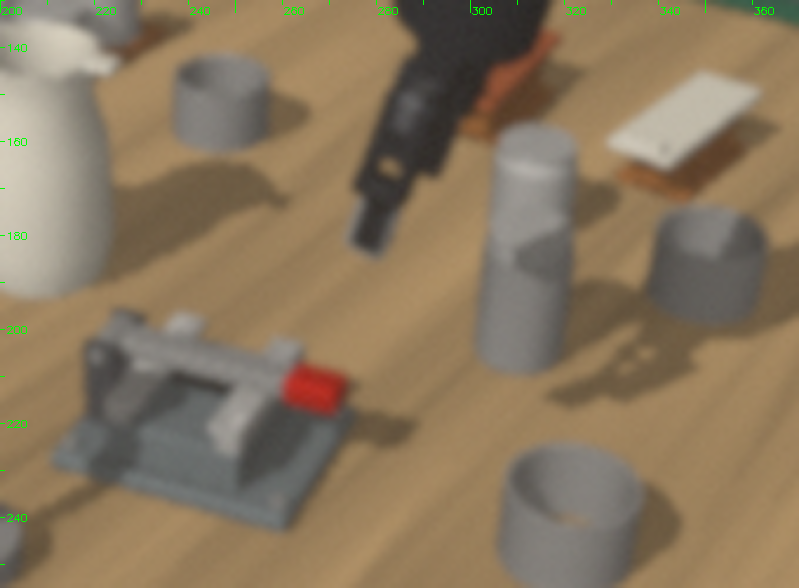

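View pics/t29.png

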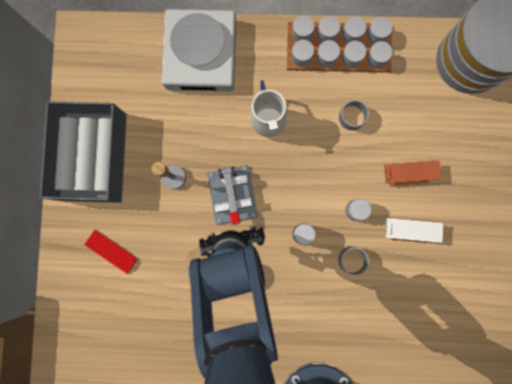

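```bash
python3 - <<'E'
from h import *
st(); print(job.sign_off())
E
```

```text
t 32.35 pos [470.  237.5 140.6] F [ 0.6 -2.2 -0.5] gap 1.001 q [ 0.26  0.39  1.93 -0.02  0.56  1.64] y [ 0.21  -0.978 -0.   ] z [ 0.245  0.053 -0.968]
the job is handed in; nothing more can be done
None
```

The job is handed in at about t = 32 s. The terracotta plate lies flat on the cork-topped stand and the clamp bar is back down.

- **Tin can:** I set it aside upright at about (457, 55) mm, roughly 140 mm from its old place.
- **Bar and slide-out:** I swung the bar up to about 1.3 rad, pulled the plate partway, regripped it nearer its middle, and slid it clear of the clamp.
- **Plate on the stand:** It is right side up. From the top camera its centre measured about 1.5 mm from the stand's centre and its angle about 0.01 rad off.
- **Clamp bar:** I swung it down until about 12 N of stop force showed. The last picture has the red grip back where it started, or 1–2 pixels lower.
- **Bystanders:** The last pictures show the listed bystanders where they started; I compared by eye rather than measuring each one.
- **Final state:** The gripper is open and clear of everything.

**One disagreement:** in the pictures the fingertips stood about 35–38 mm further back along the tool than the reported TCP. The first try at the can therefore closed in the air just above it, without contact. I corrected for that offset in every later grasp.

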